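# Pin the loose fence half into the forked half

### The arm

A 7-joint arm with a two-finger parallel gripper is mounted at the origin on the work surface. World frame = base frame: x ahead of the robot, y to its left, z up, the work surface at z = 0. Lengths are in mm, angles in rad, forces in N, time in s.
With the tool pointing down it reaches from about 400 to 875 mm from the base axis. Payload 4.4 kg.
Tool frame: the origin (TCP) lies midway between the tips of the shut fingers; the grasp point (between the pads) lies 19 mm behind it; z points along the fingers, y is the line along which they close (so a half turn about z gives the same grasp; the last joint's range is limited). The gripper opens to 85 mm and grips with 20 to 120 N. Pads are 22 mm wide; open, the fingers measure 114 mm over their backs; the gripper's body (76 mm by 85 mm) begins 54 mm behind the grasp point. The pads swing forward as they close: fully open they stand 13 mm farther back than shut.
Start: joints at [-1.308, 0.628, 0.038, 1.517, -0.027, 0.996, -0.02], TCP at [209.866, 615.202, 231.313] pointing down, gripper open.
Joint ranges: [-3.06, 3.06], [-0.37, 2.12], [-1.25, 1.32], [0.18, 2.47], [-1.1, 4.24], [0.23, 1.98], [-2.94, 2.94]. Speed limits (rad/s): [2.57, 2.57, 3.14, 3.14, 3.14, 3.14, 3.14].

### API

Orientations are given as [roll, pitch, yaw] about the fixed x, y, z axes, in that order (R = Rz(yaw) Ry(pitch) Rx(roll)).
In Python, from cell import ctrl gives the robot as it stands.
- The arm moves only by the shell command python3 -m crank 'ROWS' [OPENING]. ROWS is JSON, a list that holds one entry, the list of rows, each a list of 4 numbers: the shift along the tool's x, y, z normalised to -1 to 1, where 1 is 2.5 cm, then the turn about the tool's z normalised to -1 to 1, where 1 is 0.08 rad. In form: [[[dx, dy, dz, turn], ...]]. A call has 1 to 12 rows; each row shifts and turns the commanded pose from where the row before left it, along the tool's axes as they then stand; what a row does not reach is not made up. A row lasts 1/12 s, in which the tool goes at most 41.7 mm and 7.16 degrees, less where a joint would pass 70% of its speed; a pose out of reach is approached as far as the arm can. A call with a number of a shift or a turn outside -1 to 1 is refused whole. A call with a gripper value outside its range is refused whole. OPENING is the closure, from -1 (fully open) to 1 (shut), set as the call begins (- or left out, the last holds). The fingers move at their own pace and stop on an object; the grip force is fixed at half the most. Time passes only in rows, so rows that do not move let the fingers close. It gives the time, the measured TCP pose, the force, the opening and the grip force at its end, in the units of the state.
- ctrl.read_state(): the state, without advancing time (a new reading comes with each control period).
- ctrl.get_image(name): name is "scene" or "side" or "wrist"; returns a dict with "img" (480x640x3 uint8, red, green, blue), "intrinsics" (3x3 intrinsics, pixels), "dist" ([k1, k2, p1, p2, k3] as OpenCV has them; the pictures are not rectified), "extrinsics" (4x4, takes a point from camera to world coordinates). Camera axes: x right, y up, looking along -z (the intrinsics and any distortion apply to the point x, -y, -z); pixel columns grow to the right and rows downward; lengths in mm; the calibration is good to about 2 mm. A picture is of the moment at which its call begins. There is no depth.
- ctrl.finish_job(): hands the job in; it is judged then, once.
Trained networks look in the newest picture that a camera, given by its name, has taken for a name from the list of things; names that differ only in an ending like _2 or _b are one class to them, and where a whole thing is asked for, a point or a joint stands for the part that bears it (a point fixed in the world has none). Each returns a list of dicts, best first, with "confidence" (0 to 1); they miss things now and then, are a little off and sometimes report something else, mostly with a low value. They report only what shows in the picture. A call takes as long as a camera call. They do not tell look-alikes from the thing itself.
- ctrl.find_in(camera, target): "position" ([row, column] in pixels, amid what is visible of it).
- ctrl.trace(camera, target): "mask" (480x640 bool, what is visible of it) and "position" ([row, column] in pixels, amid what is visible of it).
- ctrl.place_of(camera, target): "position" ([row, column] in pixels: a listed point, or the origin of a listed thing).
The state is a dict: "clock": time; "qpos": joint angles; "qd": joint speeds; "tau": joint torques, N m; "eef_pos": TCP position; "tool_rot": TCP orientation; "force": force on the tool from outside, world axes, zero at the start; "torque": the same for the moment, N m; "width": finger opening in mm; "gripper_force": force on a finger pad.
Only numpy, scipy, OpenCV 4.12 (cv2) and the standard library are available. Lean on these libraries where they do the work, as an engineer would, in place of code of your own. Each camera call takes 0.05 s, during which the arm holds its last target. There are 200 camera calls.

### The job

Put this fence together on the workbench: first slide the loose striped fence half into the fork of the fixed half until it butts flush and straight with no gap, then take the red-headed steel pin from its rack and push it from the robot's side through the fork and tongue until its head seats fully home against the fork. Do not disturb the gouge box, the bar clamp, the glue bottle or the sanding block.

Things in the scene. Friction and masses are not known exactly. Their poses are not given: they have to be found in the camera images.
- fork: Fixed half of the fence: striped wooden block 50 mm wide, 65 mm high (y = 32 to 122 mm), ending in two aluminium cheeks (the fork, y = -22 to +32 mm). Origin on the bench under the middle of the fork's hole. x: the hole's axis, away from the robot (yaw within 0.3 rad); y: along the fence. The slot between the cheeks opens towards -y.
- fork_hole (a point): Centre of the 18.5 mm hole's mouth on the near (robot-side) cheek, at (-25, 0, 40) mm of fork, same axes. The hole crosses both cheeks (each 14 mm thick, 65 mm high, outer faces 50 mm apart). The pin goes in here along +x and its head seats on this face.
- fork_mouth (a point): Middle of the fork's open end, (0, -22, 30) mm of fork, same axes. The slot is 22 mm wide, 54 mm deep, open at the top. The loose half's shoulder must butt here.
- fence: Loose half of the fence, 0.3 kg, upright on the bench: striped wooden body 50 mm wide (x), 120 mm long (y), 60 mm high, with a yellow tongue at its +y end. Origin at the middle of the wooden body's underside. When joined, its axes are parallel to fork's and its origin lies at y = -82 mm of fork.
- fence_shoulder (a point): Middle of the shoulder face, (0, 60, 30) mm in fence, same axes. From here the tongue sticks out 51.5 mm in +y: 19 mm thick, 60 mm high, rounded end, with a hole of 18.5 mm along x, 22 mm from the shoulder and 40 mm above the underside.
- pin: Headed pin, 0.2 kg: steel shank 16 mm in diameter, 90 mm long, the last 10 mm tapering to 8 mm; red round head 36 mm in diameter, 12 mm thick. Origin: middle of the head's underside; +x along the shank to the tip (head at x = -12 to 0 mm). Balance point x = 30 mm. It starts level in the rack, axis 45 mm above the bench.
- pin_tip (a point): Tip of the pin, x = 90 mm of pin.
- rack: Fixed wooden rack, origin on the bench; base x = -73 to 51 mm, 60 mm wide. It holds the pin along its x axis, the pin's origin at (-45, 0, 45) mm. Notched posts 47 mm high under the shank at x = -43 to -33 and 24 to 33 mm, the shank free between them. The head sits in a close pocket (walls 60 mm high) open only at the top: lift the pin straight up.
- gouge_box: Bystander: open wooden box 150 x 120 x 50 mm with three pear-handled gouges; origin at the centre of its underside.
- clamp: Bystander: navy and black bar clamp with a yellow trigger lying on the bench, 180 mm along its x axis, 115 mm wide, 34 mm high; origin at its middle on the bench.
- glue: Bystander: white glue bottle with an orange cap, 60 mm in diameter, 160 mm high, standing; origin at the centre of its underside.
- sander: Bystander: cork sanding block with a wooden back, 110 mm along its x axis, 60 mm wide, 40 mm high; origin at the centre of its underside.
Things that resemble listed ones, but are neither listed nor needed, are in the scene too. There is more than one size of the pin; the job needs the smallest.

How it is judged:
By the outcome, as a careful person would: the job done as asked, in the order asked, and still so for the second after the job is handed in, with the robot touching nothing.
It also fails if it takes over 72 s, if anything falls off the work surface, if the arm or the gripper's body presses on something with over 40 N, if the wrist force passes 120 N, or if a joint passes its speed limit or range.

## Working session

There is one attempt and no reset: what is moved stays moved. The work goes in short steps, Python scripts to look and compute and a shell command to move; the robot and the scene stay as the last step left them, time stands still between calls to the robot, and variables do not carry over. Pictures are saved under pics/ and viewed, at most 10 in all, crops included, and the job is handed in when it is done.

```bash
mkdir -p pics; ls
cat > h.py <<'E'
import numpy as np, cv2
from cell import ctrl
def cam(n):
    d=ctrl.get_image(n); return d
def ray(d,rc):
    K=np.array(d["intrinsics"],float);D=np.array(d["dist"],float);T=np.array(d["extrinsics"],float)
    p=cv2.undistortPoints(np.array([[[rc[1],rc[0]]]],float),K,D)[0,0]
    v=T[:3,:3]@np.array([p[0],-p[1],-1]); return T[:3,3],v/np.linalg.norm(v)
def onz(d,rc,z):
    o,v=ray(d,rc); return o+v*(z-o[2])/v[2]
def tri(rs):
    A=np.zeros((3,3));b=np.zeros(3)
    for o,v in rs:
        M=np.eye(3)-np.outer(v,v);A+=M;b+=M@o
    x=np.linalg.solve(A,b); return x,[np.linalg.norm((np.eye(3)-np.outer(v,v))@(x-o)) for o,v in rs]
def proj(d,P):
    K=np.array(d["intrinsics"],float);D=np.array(d["dist"],float);T=np.array(d["extrinsics"],float)
    q=(np.atleast_2d(P)-T[:3,3])@T[:3,:3]; q=q*[1,-1,-1]
    uv=cv2.projectPoints(q,np.zeros(3),np.zeros(3),K,D)[0][:,0]; return uv[:,::-1]
E
python3 - <<'E'
from h import *
import pickle
D={}
for n in("scene","side"):
    d=D[n]=cam(n); cv2.imwrite(f"pics/{n}0.png",d["img"][:,:,::-1])
    print(n,np.round(np.array(d["extrinsics"]),2).tolist())
    for t in("fork","fork_hole","fork_mouth","fence","fence_shoulder","pin","pin_tip","rack","gouge_box","clamp","glue","sander"):
        print(n,t,[(np.round(q["position"]).tolist(),round(q["confidence"],2)) for q in ctrl.place_of(n,t)[:4]])
pickle.dump(D,open("D0.pkl","wb"))
s=ctrl.read_state();print(s["clock"],s["eef_pos"],s["tool_rot"],s["width"])
E
```

```text
pics
scene [[-0.23, -0.71, 0.66, 1363.68], [0.97, -0.16, 0.17, 266.58], [-0.02, 0.68, 0.73, 978.51], [0.0, 0.0, 0.0, 1.0]]
scene fork [([270.0, 321.0], 0.8), ([222.0, 208.0], 0.15)]
scene fork_hole [([254.0, 325.0], 0.66)]
scene fork_mouth [([258.0, 311.0], 0.88), ([231.0, 191.0], 0.26)]
scene fence [([233.0, 190.0], 0.65), ([264.0, 448.0], 0.19)]
scene fence_shoulder [([222.0, 208.0], 0.68)]
scene pin [([324.0, 435.0], 0.83), ([205.0, 499.0], 0.78), ([241.0, 463.0], 0.6)]
scene pin_tip [([266.0, 448.0], 0.85), ([208.0, 453.0], 0.66), ([331.0, 489.0], 0.6), ([296.0, 182.0], 0.34)]
scene rack [([263.0, 454.0], 0.69)]
scene gouge_box [([300.0, 183.0], 0.83)]
scene clamp [([337.0, 256.0], 0.94)]
scene glue [([347.0, 373.0], 0.63)]
scene sander [([229.0, 396.0], 0.92), ([259.0, 312.0], 0.51), ([300.0, 181.0], 0.45)]
side [[-1.0, 0.06, -0.07, 472.8], [-0.09, -0.77, 0.63, 693.54], [-0.01, 0.63, 0.78, 879.3], [0.0, 0.0, 0.0, 1.0]]
side fork [([164.0, 355.0], 0.45)]
side fork_hole [([252.0, 322.0], 0.55)]
side fork_mouth [([247.0, 318.0], 0.7), ([326.0, 383.0], 0.65)]
side fence [([156.0, 352.0], 0.7), ([261.0, 315.0], 0.52), ([164.0, 356.0], 0.48)]
side fence_shoulder [([162.0, 353.0], 0.94)]
side pin [([388.0, 362.0], 0.97), ([362.0, 248.0], 0.97), ([445.0, 450.0], 0.71)]
side pin_tip [([375.0, 322.0], 0.85), ([386.0, 432.0], 0.82), ([428.0, 242.0], 0.79)]
side rack [([386.0, 341.0], 0.94)]
side gouge_box [([175.0, 271.0], 0.67)]
side clamp [([227.0, 236.0], 0.61)]
side glue [([314.0, 228.0], 0.81)]
side sander [([322.0, 381.0], 0.82)]
1.3 [209.88304967 615.19843251 231.32464667] [ 3.14155997e+00 -2.62461716e-06  2.81277496e+00] 85.46685242669597
```

View pics/scene0.png

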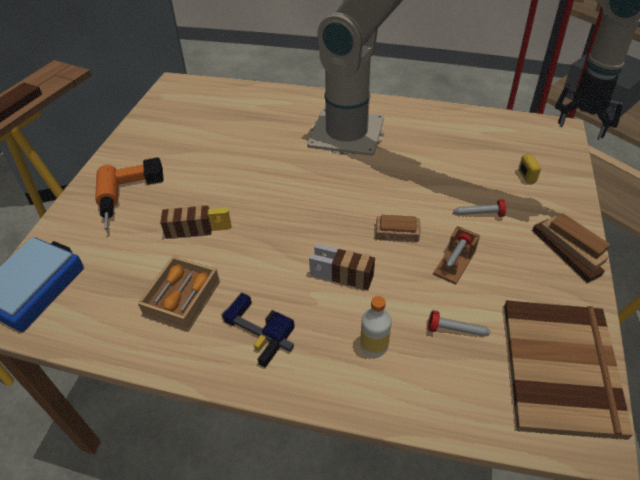

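View pics/side0.png

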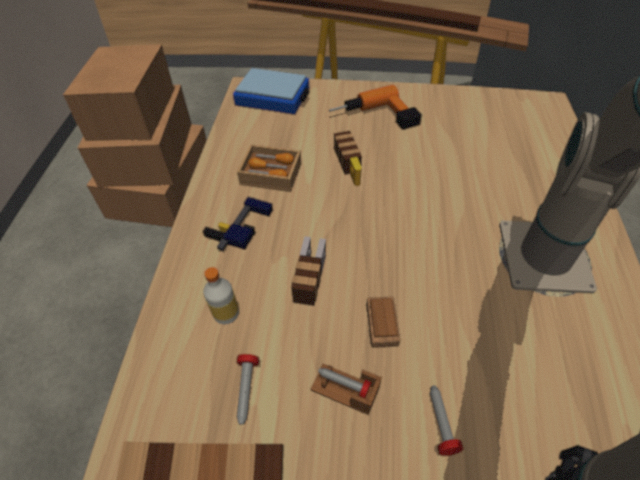

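Scene: loose fence at (222,190), fork at (265,340), rack with pin at (245,458). Loose look‑alike pins lie on the bench at (209,480) and (325,460). Side: fence (157,349), fork (275,310), rack (386,345), other pins (425,446) and (388,246).

```bash
python3 - <<'E'
from h import *
import pickle
D=pickle.load(open("D0.pkl","rb"));a,b=D["scene"],D["side"]
for n,p,q in [("shoulder",(222,208),(162,353)),("fork_mouth",(258,311),(247,318)),("rackpin tip",(266,448),(375,322)),("rackpin head",(239,463),(388,364)),("pinA tip",(211,455),(389,434)),("pinA head",(207,502),(446,452)),("pinB tip",(331,489),(420,242)),("pinB head",(322,434),(360,248)),("glue cap",(302,378),(273,211)),("fork end top",(257,374),(297,299))]:
    x,e=tri([ray(a,p),ray(b,q)]);print(n,np.round(x),np.round(e,1))
E
python3 -c "
import cv2
a=cv2.imread('pics/scene0.png');b=cv2.imread('pics/side0.png')
import numpy as np
cv2.imwrite('pics/pins.png',np.hstack([cv2.resize(a[190:350,410:520],(400,582),interpolation=2),cv2.resize(b[340:470,225:475],(400,208),interpolation=2)[:,:].copy() if 0 else cv2.copyMakeBorder(cv2.resize(b[340:470,225:475],(400,208),interpolation=2),0,374,0,0,0)]))"
```

```text
shoulder [ 495. -264.   31.] [5.1 5.1]
fork_mouth [561.  30.  27.] [2.7 2.7]
rackpin tip [521. 350.  34.] [2.6 2.6]
rackpin head [440. 377.  49.] [1.4 1.4]
pinA tip [300. 355.   9.] [0.8 0.8]
pinA head [277. 471.  29.] [2. 2.]
pinB tip [667. 450.  14.] [2.1 2.1]
pinB head [675. 331.  23.] [1.3 1.3]
glue cap [750. 214. 158.] [0.6 0.6]
fork end top [578. 190.  77.] [14. 14.]
```

View pics/pins.png

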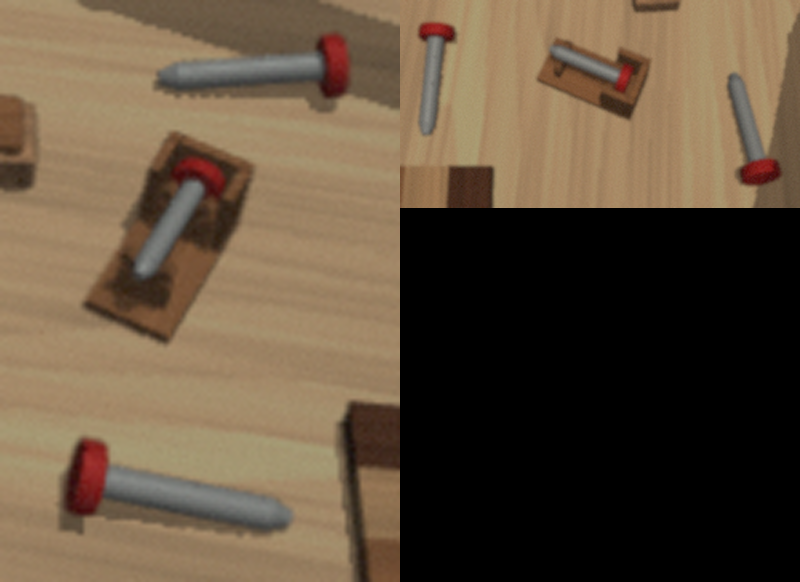

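The three pins are rack (scene 245,458), A (209,480) and B (325,460). The crop shows the rack pin is clearly the shortest: it measures about 85–90 mm, against about 120 mm for A and B. It sits in the rack, so it is the one to use. I'm moving above it for a close look, then over the fork and the fence.

```bash
python3 -m crank '[[[-0.96,-0.426,0,0],[-0.96,-0.426,0,0],[-0.96,-0.426,0,0],[-0.96,-0.426,0,0],[-0.96,-0.426,0,0],[-0.96,-0.426,0,0],[-0.96,-0.426,0,0],[-0.96,-0.426,0,0],[-0.96,-0.426,0,0],[-0.96,-0.426,0,0],[-0.96,-0.426,0,0]]]' -1; python3 -m crank '[[[-0.96,-0.426,0,0],[-0.96,-0.426,0,0],[-0.96,-0.426,0,0],[0,0,0,0],[0,0,0,0]]]'
python3 - <<'E'
from h import *
import pickle
d=cam("wrist");cv2.imwrite("pics/w1.png",d["img"][:,:,::-1]);pickle.dump(d,open("w1.pkl","wb"))
T=np.array(d["extrinsics"]);s=ctrl.read_state();print(np.round(T,2).tolist(),s["eef_pos"],s["tool_rot"],s["qpos"])
for t in("pin","pin_tip","rack"):print(t,[(np.round(q["position"]).tolist(),round(q["confidence"],2)) for q in ctrl.place_of("wrist",t)[:4]])
E
```

```text
clock: 2.22
eef_pos: [422.8, 418.2, 231.4]
tool_rot: [3.141, 0.0, 2.813]
force: [0.5, 0.8, -0.2]
width: 85.3
gripper_force: 0.0
clock: 2.63
eef_pos: [481.3, 363.7, 231.3]
tool_rot: [-3.141, 0.001, 2.809]
force: [-0.4, 0.4, 0.0]
width: 85.5
gripper_force: 0.0
[[0.33, -0.9, -0.28, 409.66], [0.95, 0.31, 0.1, 389.7], [0.0, -0.3, 0.95, 372.3], [0.0, 0.0, 0.0, 1.0]] [479.83743996 365.40284294 231.30096741] [ 3.14134831e+00 -4.45096414e-04  2.81153534e+00] [-0.72255321  0.55952528  0.04035599  1.65502022 -0.02739864  0.92761921
  0.56882824]
pin [([159.0, 316.0], 0.87), ([390.0, 351.0], 0.82)]
pin_tip [([267.0, 312.0], 0.58), ([385.0, 33.0], 0.3)]
rack [([202.0, 311.0], 0.75)]
```

View pics/w1.png

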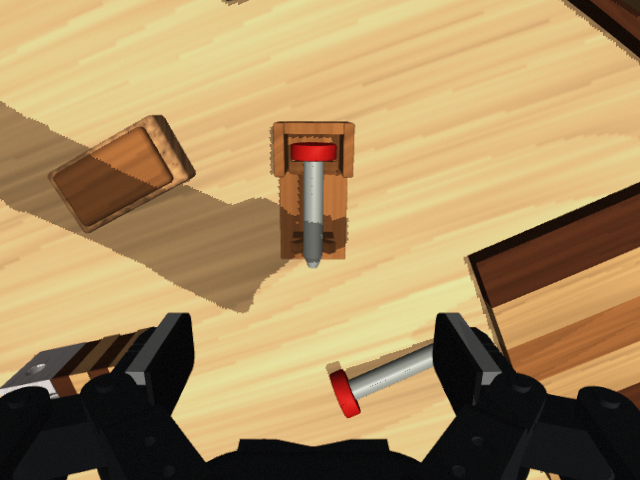

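The wrist picture shows the rack pin upright in the image: head at (155,314), tip at (267,313). Next I turn the tool and go over the fork.

```bash
python3 -m crank '[[[0,0,0,1],[0,0,0,1],[0,0,0,1],[0,0,0,1],[0,0,0,1],[0,0,0,1],[0,0,0,1],[0,0,0,1],[0,0,0,1],[0,0,0,1],[0,0,0,1],[0,0,0,1]]]'; python3 -m crank '[[[0,0,0,1],[0,0,0,1],[0,0,0,1],[-1,0.3,0,0.25],[-1,0.3,0,0],[-1,0.3,0,0],[-1,0.3,0,0],[-1,0.3,0,0],[-1,0.3,0,0],[-1,0.3,0,0],[-1,0.3,0,0],[-1,0.3,0,0]]]';python3 -m crank '[[[-1,0.3,0,0],[-1,0.3,0,0],[-0.4,0,0,0],[0,0,0,0],[0,0,0,0]]]'
cat > look.py <<'E'
from h import *
import pickle,sys
n,ts=sys.argv[1],sys.argv[2:]
d=cam("wrist");cv2.imwrite(f"pics/{n}.png",d["img"][:,:,::-1]);pickle.dump(d,open(f"{n}.pkl","wb"))
s=ctrl.read_state();print(np.round(s["eef_pos"],1),np.round(s["tool_rot"],4),np.round(s["qpos"],2),np.round(s["force"],1),s["width"])
for t in ts:print(t,[(np.round(q["position"],1).tolist(),round(q["confidence"],2)) for q in ctrl.place_of("wrist",t)[:4]])
E
python3 look.py w2 fork fork_hole fork_mouth pin pin_tip
```

```text
clock: 3.83
eef_pos: [478.6, 366.9, 231.3]
tool_rot: [-3.141, -0.001, 1.851]
force: [0.1, -0.4, 1.0]
width: 85.2
gripper_force: 0.0
clock: 4.83
eef_pos: [552.4, 142.7, 231.4]
tool_rot: [-3.142, -0.001, 1.595]
force: [-0.8, 0.1, 0.3]
width: 85.4
gripper_force: 0.0
clock: 5.25
eef_pos: [568.4, 84.1, 231.2]
tool_rot: [-3.141, -0.001, 1.594]
force: [-0.3, 0.1, 0.0]
width: 85.4
gripper_force: 0.0
[568.3  85.1 231.2] [-3.1409e+00 -1.8000e-03  1.5953e+00] [-0.44  0.54  0.38  1.74 -0.25  0.9   0.07] [0.3 0.3 0.3] 85.18277817271876
fork [([230.9, 314.6], 0.73), ([54.2, 530.4], 0.17)]
fork_hole [([237.1, 283.3], 0.57)]
fork_mouth [([259.7, 312.8], 0.78)]
pin []
pin_tip []
```

View pics/w2.png

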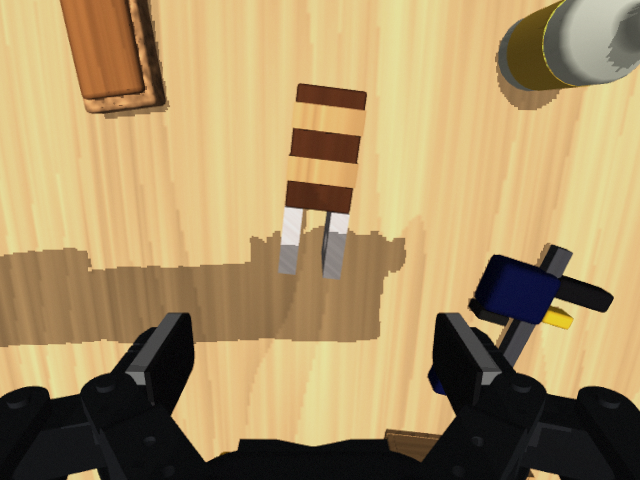

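The wrist view shows the fork. Its top near edge runs (row 84, col 297) to (273,279), its far edge (92,367) to (279,341), and the slot opens downward at (275,310). Next view is higher, with both fork and fence in it.

```bash
python3 -m crank '[[[-1,-0.16,-0.5,0],[-1,-0.16,-0.5,0],[-1,-0.16,-0.5,0],[-1,-0.16,-0.5,0],[-1,-0.16,-0.5,0],[-1,-0.16,-0.5,0],[-1,-0.16,-0.5,0],[-1,-0.16,-0.5,0],[0,0,0,0],[0,0,0,0],[0,0,0,0]]]'
python3 look.py w3 fork fork_hole fork_mouth fence fence_shoulder
```

```text
clock: 6.47
eef_pos: [541.4, -116.7, 330.9]
tool_rot: [-3.141, -0.001, 1.594]
force: [0.2, -0.6, -1.2]
width: 85.7
gripper_force: 0.0
[ 541.4 -116.1  330.6] [-3.1406e+00 -1.3000e-03  1.5951e+00] [-0.13  0.42  0.43  1.66 -0.19  1.11  0.38] [ 0.   0.2 -0.8] 85.33925777528854
fork [([21.7, 345.0], 0.81)]
fork_hole [([1.9, 314.9], 0.79)]
fork_mouth [([29.9, 343.3], 0.57)]
fence [([335.2, 283.7], 0.91)]
fence_shoulder [([304.9, 265.5], 0.81), ([2.4, 319.2], 0.37), ([118.5, 527.0], 0.2)]
```

View pics/w3.png

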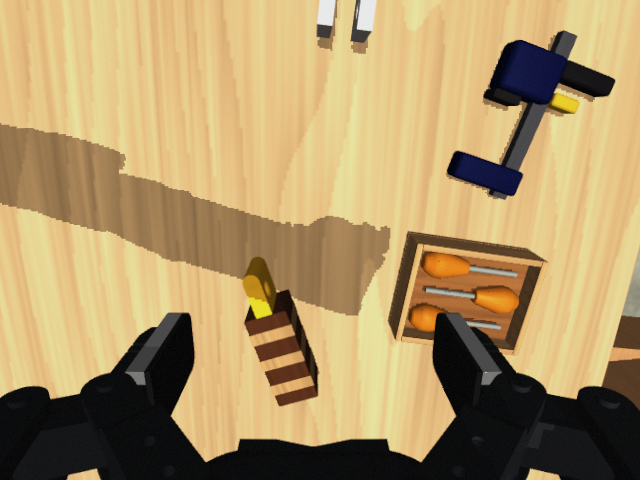

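This view shows the fork mouth at (35,345), the loose fence with its tongue tip at (262,258) and far end at (398,299), and the gouge box about 100 mm clear at (300,470). I'll compute poses from these.

```bash
cat > fit.py <<'E'
from h import *
from scipy.optimize import least_squares
def sub(d,pts,w=4):
    g=cv2.cvtColor(d["img"],cv2.COLOR_RGB2GRAY); p=np.array(pts,np.float32)[:,::-1].copy().reshape(-1,1,2)
    return cv2.cornerSubPix(g,p,(w,w),(-1,-1),(3,30,.01))[:,0,::-1]
def fit(views,x0,fz=False):  # views: (d, pix, model pts)
    def W(p,M):
        c,s=np.cos(p[2]),np.sin(p[2]); return np.c_[p[0]+c*M[:,0]-s*M[:,1],p[1]+s*M[:,0]+c*M[:,1],M[:,2]+(p[3] if len(p)>3 else 0)]
    r=least_squares(lambda p:np.concatenate([(proj(d,W(p,np.array(M,float)))-np.array(px)).ravel() for d,px,M in views]),x0+([0] if fz else []),x_scale=[10,10,.05]+([10] if fz else []))
    return r.x,r.fun.reshape(-1,2)
E
python3 - <<'E'
from fit import *
import pickle
d2=pickle.load(open("w2.pkl","rb"));d3=pickle.load(open("w3.pkl","rb"))
px=[(84,297),(92,367),(273,279),(279,341)]
s=sub(d2,px);print(np.round(s,1))
M=[(-25,122,65),(25,122,65),(-25,-22,65),(25,-22,65)]
for fz in(0,1):
    x,f=fit([(d2,s,M)],[565,50,-.09],fz);print("fork",np.round(x,3),np.round(f,1).tolist())
px3=[(37,317),(42,369),];s3=sub(d3,px3);print(s3)
x,f=fit([(d2,s,M),(d3,s3,M[2:])],[565,50,-.09],1);print("fork2",np.round(x,3),np.round(f,1).tolist())
for n,p in [("c",(309,268)),("e",(398,299))]:print(n,onz(d3,p,60))
px=[(327,247),(405,281),(392,317)];s=sub(d3,px);print(s)
x,f=fit([(d3,s,[(-25,60,60),(-25,-60,60),(25,-60,60)])],[500,-320,.36]);print("fence",np.round(x,3),np.round(f,1).tolist())
# pin
d1=pickle.load(open("w1.pkl","rb"));p=onz(d1,(161,314),45);q=onz(d1,(267,313),45);print("pin",p,q,np.linalg.norm(p-q),np.arctan2(*(q-p)[[1,0]]))
E
```

```text
[[ 82.9 298.2]
 [ 92.2 366.4]
 [273.  279. ]
 [276.5 340.5]]
fork [ 5.68802e+02  5.78050e+01 -9.00000e-02] [[-0.9, -1.3], [-1.7, 1.4], [0.2, -0.5], [3.2, 0.4]]
fork [ 5.68935e+02  5.71870e+01 -9.00000e-02 -5.48500e+00] [[0.6, -0.8], [-0.3, 0.5], [-1.6, 0.2], [1.4, 0.1]]
[[ 36.491188 317.024   ]
 [ 42.       369.      ]]
fork2 [ 5.68969e+02  5.42300e+01 -9.10000e-02 -1.55280e+01] [[5.7, -0.3], [4.5, -1.3], [-2.7, 1.2], [0.1, -0.8], [-5.7, 0.3], [-4.5, 1.3]]
c [ 495.03949062 -246.81702393   60.        ]
e [ 530.4985146  -362.97836324   60.        ]
[[327.      247.     ]
 [405.9194  278.93973]
 [395.61432 317.37216]]
fence [ 5.11815e+02 -3.13580e+02  3.23000e-01] [[-4.0, -2.2], [2.4, 0.4], [2.5, 1.9]]
pin [444.76184593 378.50342897  45.        ] [528.17128826 348.82270715  45.        ] 88.5329335200462 -0.34187124357278637
```

```bash
python3 -m crank '[[[0,0,0,-0.97],[0,0,0,-0.97],[0,0,0,-0.97],[0,0,0,-0.97],[-0.84,-0.62,0.67,0],[-0.84,-0.62,0.67,0],[-0.84,-0.62,0.67,0],[-0.84,-0.62,0.67,0],[-0.84,-0.62,0.67,0],[-0.84,-0.62,0.67,0],[0,0,0,0],[0,0,0,0]]]'
python3 -m crank '[[[0,0,0,0],[0,0,0,0]]]'
python3 look.py w4 fence fence_shoulder
```

```text
clock: 7.77
eef_pos: [493.3, -268.6, 229.7]
tool_rot: [-3.139, -0.001, 1.9]
force: [0.1, 0.7, 0.3]
width: 85.6
gripper_force: 0.0
clock: 7.93
eef_pos: [495.7, -266.1, 231.3]
tool_rot: [3.14, -0.0, 1.905]
force: [0.2, 0.0, 0.3]
width: 85.6
gripper_force: 0.0
[ 495.7 -266.1  231.4] [3.1402e+00 2.0000e-04 1.9057e+00] [ 0.22  0.52  0.34  1.77 -0.22  0.88  0.99] [ 0.7  0.7 -0.2] 85.4054345006903
fence [([252.9, 310.3], 0.86)]
fence_shoulder [([191.5, 311.3], 0.81), ([253.5, 311.2], 0.15)]
```

View pics/w4.png

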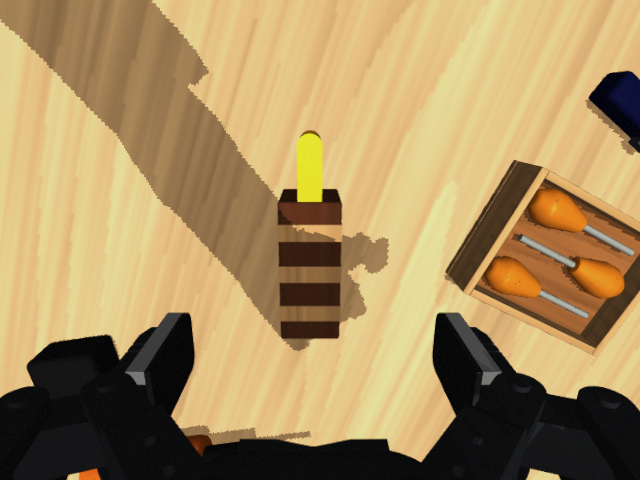

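The close view shows the fence straight in the image. The body's top corners are at (203,278), (203,342), (338,281) and (338,339), and the tongue tip is at (135,310).

Run:
```python
from fit import *
import pickle
d=pickle.load(open("w4.pkl","rb"))
px=[(203,278),(203,342),(338,281),(338,339)];s=sub(d,px,3);print(np.round(s,1).tolist())
M=[(-25,60,60),(25,60,60),(-25,-60,60),(25,-60,60)]
for P in(px,s):
  for fz in(0,1):
    x,f=fit([(d,P,M)],[512,-313,.33],fz);print("fence",np.round(x,3),np.round(f,1).tolist())
c,sn=np.cos(x[2]),np.sin(x[2])
# triangulate shoulder top corners between w3 and w4 guess
```

```text
[[203.0, 278.0], [200.0, 340.20001220703125], [338.1000061035156, 281.6000061035156], [337.70001220703125, 337.6000061035156]]
fence [ 5.10045e+02 -3.12801e+02  3.32000e-01] [[-1.4, -0.6], [-1.3, 0.6], [1.7, -0.2], [1.8, 0.3]]
fence [ 5.10829e+02 -3.15161e+02  3.32000e-01 -6.93800e+00] [[-0.1, 0.1], [-0.1, -0.2], [0.1, 0.3], [0.1, -0.3]]
fence [ 5.09324e+02 -3.12281e+02  3.39000e-01] [[-2.1, -1.8], [0.5, 1.3], [1.1, -1.0], [1.1, 1.6]]
fence [ 5.10017e+02 -3.14406e+02  3.39000e-01 -6.27700e+00] [[-1.0, -1.1], [1.7, 0.6], [-0.4, -0.4], [-0.4, 1.0]]
```

```bash
python3 -m crank '[[[-0.5,-0.02,0.97,0],[-0.5,-0.02,0.97,0],[-0.5,-0.02,0.97,0],[-0.5,-0.02,0.97,0],[0,0,0.97,0],[0,0,0.97,0],[0,0,0.97,0],[0,0,0.97,0],[0,0,0.92,0],[0,0,0,0],[0,0,0,0]]]'
python3 -m crank '[[[0,0,0,0],[0,0,0,0],[0,0,0,0],[0,0,0,0],[0,0,0,0],[0,0,0,0],[0,0,0,0],[0,0,0,0]]]' 1
python3 look.py w5 fence
```

```text
clock: 9.0
eef_pos: [508.7, -314.6, 13.3]
tool_rot: [-3.14, -0.002, 1.904]
force: [0.7, -0.2, 0.5]
width: 85.5
gripper_force: 0.0
clock: 9.67
eef_pos: [510.2, -316.0, 15.6]
tool_rot: [3.139, 0.002, 1.903]
force: [-0.5, 0.5, 6.0]
width: 49.6
gripper_force: 62.9
[ 510.2 -316.    15.6] [3.1394e+00 2.2000e-03 1.9034e+00] [ 0.38  0.87  0.21  1.81 -0.34  0.5   1.14] [0.2 1.7 6.6] 49.143555168831796
fence [([301.6, 313.9], 0.85)]
```

```bash
python3 -m crank '[[[0,0,-0.2,0],[0,0,0,0.66],[0,0,0,0.66],[0,0,0,0.66],[0,0,0,0.66],[0,0,0,0.66],[0,0,0,0.66],[0,0,0,0.66],[0,0,0,0.66]]]'
python3 -m crank '[[[0.7,0.08,0,0],[0.7,0.08,0,0],[0.7,0.08,0,0],[0.7,0.08,0,0],[0.7,0.08,0,0],[0.7,0.08,0,0],[0.7,0.08,0,0],[0.7,0.08,0,0],[0.7,0.08,0,0],[0.7,0.08,0,0],[0.7,0.08,0,0],[0.7,0.08,0,0]]]'
python3 -m crank '[[[0,0,0,0],[0,0,0,0],[0,0,0,0]]]'
python3 look.py w6 fence fence_shoulder fork_mouth
```

```text
clock: 10.52
eef_pos: [508.8, -315.1, 19.0]
tool_rot: [-3.141, -0.0, 1.478]
force: [-1.1, -0.7, -2.7]
width: 49.4
gripper_force: 62.5
clock: 11.52
eef_pos: [551.7, -107.3, 19.1]
tool_rot: [-3.141, -0.0, 1.481]
force: [0.4, -0.2, -2.5]
width: 49.7
gripper_force: 62.5
clock: 11.77
eef_pos: [551.6, -109.2, 19.0]
tool_rot: [3.141, 0.001, 1.48]
force: [-0.0, -0.7, -2.5]
width: 49.6
gripper_force: 62.5
[ 551.5 -109.7   19. ] [3.1414e+00 1.1000e-03 1.4795e+00] [-0.07  0.85  0.34  1.92 -0.58  0.47  0.59] [-0.5  0.3 -3.4] 49.283113833927
fence [([301.0, 313.2], 0.81)]
fence_shoulder [([156.7, 312.4], 0.67)]
fork_mouth []
```

View pics/w6.png

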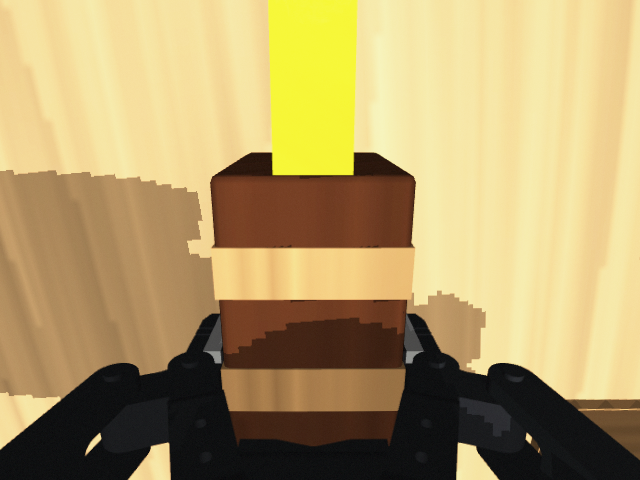

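Tongue is held straight and centred (cols 272–355, tool axis ~313), but the fork is out of the wrist view from here. I'll refine the fork's axis from w2 with edge line fits, and check the grasped fence the same way for any camera bias.

```bash
cat > edge.py <<'E'
from h import *
def edges(d,A,B,z,w=7,n=60,lo=.05,hi=.95):
    """A,B world xy ends of expected edge at height z; returns refined world points on plane z"""
    img=cv2.GaussianBlur(d["img"],(3,3),0).astype(float); out=[]
    for t in np.linspace(lo,hi,n):
        P=np.r_[np.array(A)*(1-t)+np.array(B)*t,z]; e=np.array(B)-A; nn=np.r_[-e[1],e[0]]/np.hypot(*e)
        k=np.linspace(-w,w,8*w+1); Q=np.c_[P[0]+nn[0]*k,P[1]+nn[1]*k,np.full(k.size,z)]
        uv=proj(d,Q).astype(np.float32)
        I=np.stack([cv2.remap(img[:,:,c].astype(np.float32),uv[:,1][None],uv[:,0][None],1)[0] for c in range(3)],1)
        g=np.linalg.norm(I[6:]-I[:-6],axis=1); j=g.argmax()
        if 2<j<g.size-3 and g[j]>25: out.append((P+np.r_[nn*(k[j]+k[j+6])/2,0])[:2])
    out=np.array(out)
    for _ in range(3):
        c=out.mean(0);u=np.linalg.svd(out-c)[2][0];r=(out-c)@[-u[1],u[0]];m=abs(r-np.median(r))<1.0;out=out[m]
    c=out.mean(0);u=np.linalg.svd(out-c)[2][0]; u*=np.sign(u@(np.array(B)-A)); return c,u,len(out)
def local(x,pts): 
    c,s=np.cos(x[2]),np.sin(x[2]); return [np.array([x[0]+c*a-s*b,x[1]+s*a+c*b]) for a,b in pts]
E
python3 - <<'E'
from edge import *
import pickle
d2=pickle.load(open("w2.pkl","rb"));d4=pickle.load(open("w4.pkl","rb"));d6=pickle.load(open("w6.pkl","rb"))
def rep(n,d,x,h,ys,xs,z):
    for X in xs:
        A,B=local(x,[(X,ys[0]),(X,ys[1])]);
        try:c,u,k=edges(d,A,B,z)
        except Exception as e: print(n,X,"fail");continue
        yaw=np.arctan2(u[1],u[0])-np.pi/2
        # lateral position at local y of origin
        R=np.array([[np.cos(x[2]),np.sin(x[2])],[-np.sin(x[2]),np.cos(x[2])]]);q=R@(c-np.array(x[:2]));v=R@u
        print(n,X,"lat at y=0:",round(q[0]-q[1]*v[0]/v[1],2),"yaw",round(yaw,4),k)
fk=[568.9,57.5,-.09]
for z in(65,60):
    rep("fork wood z%d"%z,d2,fk,0,(36,120),(-25,25),z); rep("fork cheek",d2,fk,0,(-20,30),(-25,-11,11,25),z)
rep("fence w4",d4,[510.3,-314,.333],0,(-50,50),(-25,25),60)
rep("tongue w4",d4,[510.3,-314,.333],0,(64,105),(-9.5,9.5),60)
rep("fence w6",d6,[551.5,-109.7,-.0908],0,(5,55),(-25,25),64)
rep("tongue w6",d6,[551.5,-109.7,-.0908],0,(64,90),(-9.5,9.5),64)
E
```

```text
fork wood z65 -25 lat at y=0: -25.89 yaw -0.0968 34
fork wood z65 25 lat at y=0: 23.61 yaw -0.098 34
fork cheek -25 lat at y=0: -25.99 yaw -0.0939 58
fork cheek -11 lat at y=0: -11.95 yaw -0.0998 60
fork cheek 11 lat at y=0: 9.97 yaw -0.09 42
fork cheek 25 lat at y=0: 23.86 yaw -0.099 60
fork wood z60 -25 lat at y=0: -26.1 yaw -0.0966 34
fork wood z60 25 lat at y=0: 24.21 yaw -0.0978 32
fork cheek -25 lat at y=0: -26.21 yaw -0.0949 58
fork cheek -11 lat at y=0: -11.92 yaw -0.0996 60
fork cheek 11 lat at y=0: 10.31 yaw -0.089 39
fork cheek 25 lat at y=0: 24.46 yaw -0.0978 60
fence w4 -25 lat at y=0: -25.23 yaw 0.3358 35
fence w4 25 lat at y=0: 24.75 yaw 0.3311 47
tongue w4 -9.5 lat at y=0: -9.21 yaw 0.3404 60
tongue w4 9.5 lat at y=0: 9.93 yaw 0.3421 60
fence w6 -25 lat at y=0: -27.65 yaw -0.1492 27
fence w6 25 lat at y=0: 27.29 yaw -0.0211 29
tongue w6 -9.5 lat at y=0: -9.17 yaw -0.0809 60
tongue w6 9.5 lat at y=0: 8.56 yaw -0.0931 56
```

```bash
python3 -m crank '[[[0,0,0,0.07],[0.32,0,0,0],[0.32,0,0,0],[0.32,0,0,0],[0.32,0,0,0],[0,0,0.12,0],[0,0,0,0]]]'
python3 -m crank '[[[0.2,0,0,0],[0.2,0,0,0],[0.2,0,0,0],[0.2,0,0,0],[0,0,0,0]]]'
python3 - <<'E'
from h import *
s=ctrl.read_state();p=np.array(s["eef_pos"])-[567.6,57.6,0];print("fork frame lat %.2f y %.2f yaw %.4f z %.1f"%(p[0]*.9953-p[1]*.0968,p[0]*.0968+p[1]*.9953,s["tool_rot"][2]-np.pi/2,p[2]),s["force"],s["torque"])
E
```

```text
clock: 12.55
eef_pos: [555.2, -74.7, 15.7]
tool_rot: [3.141, -0.001, 1.478]
force: [-1.1, 0.6, -2.7]
width: 49.1
gripper_force: 62.6
clock: 12.97
eef_pos: [556.7, -54.9, 15.6]
tool_rot: [-3.141, -0.001, 1.477]
force: [0.3, -0.4, -3.1]
width: 49.2
gripper_force: 62.6
fork frame lat 0.09 y -112.99 yaw -0.0939 z 15.6 [ 0.34196873 -0.4094579  -3.09113601] [-0.02926343 -0.01013655  0.0147051 ]
```

```bash
python3 -m crank '[[[0.25,0,0,0],[0.25,0,0,0],[0.25,0,0,0],[0.15,0,0,0],[0,0,0,0]]]'
python3 -m crank '[[[0.08,0,0,0],[0.08,0,0,0],[0,0,0,0]]]'
python3 -m crank '[[[0.08,0,0,0],[0,0,0,0]]]'
python3 -m crank '[[[0.08,0,0,0],[0,0,0,0]]]'
```

```text
clock: 13.38
eef_pos: [559.0, -32.4, 15.7]
tool_rot: [-3.141, -0.001, 1.477]
force: [0.4, 0.1, -3.1]
width: 49.4
gripper_force: 62.6
clock: 13.63
eef_pos: [559.3, -29.9, 15.8]
tool_rot: [-3.141, -0.0, 1.475]
force: [-0.0, -0.7, -3.1]
width: 49.1
gripper_force: 62.6
clock: 13.8
eef_pos: [559.4, -28.0, 15.7]
tool_rot: [-3.141, -0.0, 1.475]
force: [0.1, 0.4, -2.9]
width: 49.5
gripper_force: 62.6
clock: 13.97
eef_pos: [559.6, -26.5, 15.8]
tool_rot: [3.142, 0.0, 1.475]
force: [0.7, -0.5, -2.1]
width: 49.1
gripper_force: 62.7
```

```bash
python3 -m crank '[[[0.08,0,0,0],[0.04,0,0,0],[0,0,0,0]]]'
python3 -m crank '[[[0.06,0,0,0],[0,0,0,0]]]'
python3 -m crank '[[[0.06,0,0,0],[0,0,0,0]]]'
```

```text
clock: 14.22
eef_pos: [559.5, -26.6, 15.9]
tool_rot: [3.141, 0.004, 1.473]
force: [-1.2, -6.9, -2.3]
width: 49.5
gripper_force: 62.8
clock: 14.38
eef_pos: [559.5, -26.6, 16.0]
tool_rot: [3.141, 0.006, 1.472]
force: [-1.8, -9.0, -1.5]
width: 49.1
gripper_force: 62.8
clock: 14.55
eef_pos: [559.5, -26.7, 16.0]
tool_rot: [3.141, 0.008, 1.471]
force: [-2.2, -11.9, -2.2]
width: 49.5
gripper_force: 62.8
```

```bash
python3 -m crank '[[[0,0,0.05,0],[0,0,0,0],[0,0,0,0]]]'
python3 -m crank '[[[0,0,0,0],[0,0,0,0],[0,0,0,0],[0,0,0,0],[0,0,0,0],[0,0,0,0]]]' -1
python3 -m crank '[[[0,0,-1,0],[0,0,-1,0],[0,0,-1,0],[0,0,-1,0],[0,0,-1,0],[0,0,-1,0],[0,0,-1,0],[0,0,-1,0],[0,0,0,0],[0,0,0,0]]]'
python3 look.py w7 fork_mouth fence_shoulder fence
python3 - <<'E'
from edge import *
import pickle
d=pickle.load(open("w7.pkl","rb"))
fk=np.array([567.6,57.6,-.097]);
def rep(n,ys,xs,z):
    for X in xs:
        A,B=local(fk,[(X,ys[0]),(X,ys[1])])
        try:c,u,k=edges(d,A,B,z)
        except Exception: print(n,X,"fail");continue
        R=np.array([[np.cos(fk[2]),np.sin(fk[2])],[-np.sin(fk[2]),np.cos(fk[2])]]);q=R@(c-fk[:2]);v=R@u
        print(n,X,"lat at mouth:",round(q[0]+(-22-q[1])*v[0]/v[1],2),"yaw",round(np.arctan2(u[1],u[0])-np.pi/2,4),k)
rep("body",(-135,-30),(-25,25),60);rep("cheek",(-20,30),(-25,25),65);rep("wood",(36,120),(-25,25),65);rep("tongue",(-15,25),(-9.5,9.5),60)
im=d["img"]; (a,b),=proj(d,[*local(fk,[(0,-22)])[0],62]); print(a,b); a,b=int(a),int(b)
cr=im[max(0,a-65):a+65,b-85:b+85];cv2.imwrite("pics/w7c.png",cv2.resize(cr,None,fx=4,fy=4,interpolation=cv2.INTER_CUBIC)[:,:,::-1])
E
```

```text
clock: 14.8
eef_pos: [559.7, -26.6, 15.5]
tool_rot: [3.14, 0.007, 1.471]
force: [-3.5, -12.0, 4.8]
width: 49.3
gripper_force: 63.5
clock: 15.3
eef_pos: [560.4, -19.8, 14.6]
tool_rot: [3.141, -0.0, 1.476]
force: [-0.3, 0.9, 0.2]
width: 85.2
gripper_force: 0.0
clock: 16.13
eef_pos: [561.0, -20.1, 215.8]
tool_rot: [3.139, -0.001, 1.476]
force: [0.6, 0.2, 0.4]
width: 85.4
gripper_force: 0.0
[560.1 -19.8 214.6] [ 3.1414e+00 -7.0000e-04  1.4757e+00] [-0.39  0.58  0.59  1.8  -0.41  0.88  0.29] [-0.2  0.8 -0.9] 85.37526634172208
fork_mouth [([136.9, 314.7], 0.9)]
fence_shoulder [([141.3, 310.3], 0.81), ([140.1, 315.3], 0.6)]
fence [([209.5, 310.6], 0.82)]
body -25 lat at mouth: -24.53 yaw -0.1 37
body 25 lat at mouth: 25.17 yaw -0.0994 58
cheek -25 lat at mouth: -24.62 yaw -0.0964 60
cheek 25 lat at mouth: 25.16 yaw -0.102 60
wood -25 lat at mouth: -22.03 yaw -0.0597 11
wood 25 lat at mouth: 20.45 yaw -0.1677 23
tongue -9.5 lat at mouth: -10.75 yaw -0.0901 60
tongue 9.5 lat at mouth: 11.64 yaw -0.0887 59
143.9343783298945 311.34116701457276
```

View pics/w7c.png

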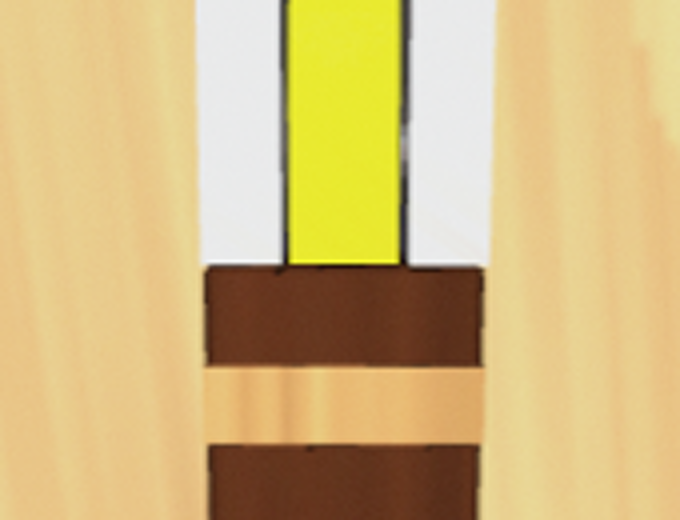

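The crop shows the joint closed: shoulder against the cheeks with no gap across cols 205–482, and body and cheeks collinear (yaw -0.100 and -0.099). Now for the pin.

```bash
python3 -m crank '[[[0,0,0,-0.92],[0,0,0,-0.92],[0,0,0,-0.92],[0,0,0,-0.92],[0,0,0,-0.92],[0,0,0,-0.92],[0,0,0,-0.92],[0,0,0,-0.92],[0,0,0,-0.92],[0,0,0,-0.92],[0,0,0,-0.92],[0,0,0,-0.92]]]'
python3 -m crank '[[[0,0,0,-0.92],[0,0,0,-0.92],[0,0,0,-0.92],[0,0,0,-0.92],[0,0,0,-0.92],[0,0,0,-0.92],[0.6,0.96,0,0],[0.6,0.96,0,0],[0.6,0.96,0,0],[0.6,0.96,0,0],[0.6,0.96,0,0],[0.6,0.96,0,0]]]'
python3 -m crank '[[[0.6,0.96,0,0],[0.6,0.96,0,0],[0.6,0.96,0,0],[0.6,0.96,0,0],[0.6,0.96,0,0],[0.6,0.96,0,0],[0.6,0.96,0,0],[0.6,0.96,0,0],[0,0,1,0],[0,0,1,0],[0,0,1,0],[0,0,0,0]]]'
python3 -m crank '[[[0,0,0,0],[0,0,0,0]]]'
python3 look.py w8 pin pin_tip rack
cat > pin.py <<'E'
from h import *
import pickle,sys
# red head and grey shank by colour near the expected pin
def meas(n,z=45):
    d=pickle.load(open(n+".pkl","rb"));im=d["img"].astype(int)
    r,g,b=im[...,0],im[...,1],im[...,2]
    c=proj(d,[[444.8,378.5,45],[528.2,348.8,45]]);mid=c.mean(0)
    H,W=np.mgrid[:480,:640];near=np.hypot(H-mid[0],W-mid[1])<1.0*np.hypot(*(c[0]-c[1]))
    red=(r>90)&(g<r*.35)&(b<r*.35)&near
    k,L,st,ce=cv2.connectedComponentsWithStats(red.astype(np.uint8));j=1+st[1:,4].argmax();s=st[j]
    gr=(abs(r-b)<22)&(abs(r-g)<22)&(r>60)&near
    k2,L2,st2,_=cv2.connectedComponentsWithStats(gr.astype(np.uint8));j2=1+st2[1:,4].argmax();t=st2[j2]
    rows,cols=np.nonzero(L2==j2)
    xs=[(y,cols[rows==y].mean()) for y in np.unique(rows)]
    xs=np.array(xs);pf=np.polyfit(xs[:,0],xs[:,1],1)
    top,bot=t[1]-.5,t[1]+t[3]-.5
    ends=[(top,np.polyval(pf,top)),(bot,np.polyval(pf,bot))]
    print(n,"red bbox(c,r,w,h)",s[:4],"shank ends",np.round(ends,1).tolist(),"width",np.median([np.ptp(cols[rows==y])+1 for y in np.unique(rows)]))
    P=[onz(d,e,z) for e in ends];print("  z45:",np.round(P,1).tolist(),"len",np.round(np.linalg.norm(P[0]-P[1]),1),"yaw",np.round(np.arctan2(*(P[1]-P[0])[[1,0]]),4))
    return d,ends
if __name__=="__main__":
    a=[meas(n) for n in sys.argv[1:]]
    if len(a)>1:
        for i in(0,1):x,e=tri([ray(d,q[i]) for d,q in a]);print("tri",np.round(x,1),np.round(e,1))
E
python3 pin.py w1 w8
```

```text
clock: 17.33
eef_pos: [559.5, -20.3, 213.3]
tool_rot: [-3.14, -0.002, 2.362]
force: [0.1, 0.2, -0.6]
width: 85.4
gripper_force: 0.0
clock: 18.33
eef_pos: [522.6, 146.6, 213.4]
tool_rot: [-3.14, -0.002, 2.8]
force: [1.2, 0.3, 0.0]
width: 85.6
gripper_force: 0.0
clock: 19.33
eef_pos: [471.3, 364.3, 133.9]
tool_rot: [-3.132, -0.006, 2.8]
force: [-1.2, -0.2, -1.1]
width: 85.3
gripper_force: 0.0
clock: 19.5
eef_pos: [475.5, 366.7, 140.1]
tool_rot: [3.141, 0.0, 2.799]
force: [0.5, 0.4, 0.5]
width: 85.4
gripper_force: 0.0
[475.8 367.  140.7] [3.1399e+00 1.0000e-03 2.7995e+00] [-0.82  0.67  0.19  1.75 -0.17  0.73  0.69] [-0.1  0.1  0.2] 85.2753462136073
pin [([187.2, 311.2], 0.55)]
pin_tip [([324.3, 312.6], 0.95)]
rack [([239.3, 312.7], 0.63)]
w1 red bbox(c,r,w,h) [292 144  45  17] shank ends [[160.5, 312.8], [267.5, 312.7]] width 19.0
  z45: [[444.1, 377.7, 45.0], [528.5, 348.4, 45.0]] len 89.4 yaw -0.3341
w8 red bbox(c,r,w,h) [281 168  62  24] shank ends [[191.5, 311.4], [328.5, 311.3]] width 26.0
  z45: [[445.2, 377.8, 45.0], [528.5, 347.9, 45.0]] len 88.5 yaw -0.344
tri [442.8 378.5  58.5] [0.2 0.2]
tri [528.  348.4  46.2] [0.2 0.2]
```

Pin confirmed: 89 mm long, tip at z ≈ 46 from two views. Descending to grasp near its balance point.

```bash
python3 -m crank '[[[0.06,0,0.9,0],[0,0,0.9,0],[0,0,0.9,0],[0,0,0.9,0],[0,0,0.9,0],[0,0,0.08,0],[0,0,0,0],[0,0,0,0]]]'
python3 -m crank '[[[0,0,0,0],[0,0,0,0],[0,0,0,0],[0,0,0,0],[0,0,0,0],[0,0,0,0],[0,0,0,0],[0,0,0,0],[0,0,0,0],[0,0,0,0]]]' 1
python3 -m crank '[[[0,0,-0.3,0],[0,0,-0.5,0],[0,0,-0.8,0],[0,0,-0.8,0],[0,0,-0.8,0],[0,0,-0.8,0],[0,0,0,0],[0,0,0,0]]]'
python3 look.py w9 pin pin_tip fork_hole
```

```text
clock: 20.37
eef_pos: [474.4, 367.7, 26.4]
tool_rot: [3.14, 0.001, 2.8]
force: [0.1, -0.1, 0.2]
width: 85.5
gripper_force: 0.0
clock: 21.2
eef_pos: [473.4, 366.5, 25.5]
tool_rot: [-3.141, -0.0, 2.8]
force: [-1.2, -1.7, 4.9]
width: 14.2
gripper_force: 58.3
clock: 21.87
eef_pos: [474.1, 367.8, 126.6]
tool_rot: [3.139, 0.001, 2.8]
force: [0.5, 0.1, -1.5]
width: 14.1
gripper_force: 58.6
[473.2 367.2 125.3] [ 3.1412 -0.      2.8002] [-0.82  0.69  0.18  1.77 -0.18  0.7   0.69] [ 0.2 -0.4 -2.4] 14.12695206107701
pin [([256.9, 309.9], 0.6)]
pin_tip []
fork_hole []
```

```bash
python3 -m crank '[[[0,0,0,-0.76],[0,0,0,-0.76],[0,0,0,-0.76],[0,0,0,-0.76],[-0.026,-0.4,0,0],[-0.026,-0.7,0,0],[-0.026,-0.8,0,0],[-0.026,-0.8,0,0],[-0.026,-0.8,0,0],[-0.026,-0.8,0,0],[-0.026,-0.8,0,0],[-0.026,-0.8,0,0]]]'
python3 -m crank '[[[-0.026,-0.8,0,0],[-0.026,-0.8,0,0],[-0.026,-0.8,0,0],[-0.026,-0.8,0,0],[-0.026,-0.8,0,0],[-0.026,-0.8,0,0],[-0.026,-0.8,0,0],[-0.026,-0.46,0,0],[0,0,0,0],[0,0,0,0],[0,0,0,0]]]'
python3 look.py w10 pin pin_tip fork_hole fork_mouth fence_shoulder
python3 - <<'E'
from h import *
import pickle
d={}
for c in("scene","side"):
    d[c]=cam(c)
    for t in("pin","pin_tip","fork_hole"): print(c,t,[(np.round(q["position"],1).tolist(),round(q["confidence"],2)) for q in ctrl.place_of(c,t)[:4]])
pickle.dump(d,open("D1.pkl","wb"))
fk=(567.9,57.6);s=ctrl.read_state();p=np.array(s["eef_pos"][:2])-fk
c,sn=np.cos(-.098),np.sin(-.098);print("TCP fork frame",p[0]*c+p[1]*sn,-p[0]*sn+p[1]*c)
T=np.array(s["eef_pos"])+[0,0,19.2]; ax=np.array([c,sn,0])
P=[T-31*ax,T+59*ax,[fk[0]-25*c,fk[1]-25*sn,40]]
for n in d: print(n,"pred origin, tip, hole",np.round(proj(d[n],np.array(P)),1).tolist())
w=pickle.load(open("w10.pkl","rb"));print("wrist pred",np.round(proj(w,np.array(P)),1).tolist())
E
```

```text
clock: 23.07
eef_pos: [463.4, 217.7, 124.5]
tool_rot: [-3.14, -0.001, 3.041]
force: [0.4, -0.1, -3.1]
width: 14.2
gripper_force: 58.6
clock: 23.98
eef_pos: [454.4, 69.2, 124.9]
tool_rot: [3.141, -0.0, 3.043]
force: [-0.2, 0.4, -2.4]
width: 14.1
gripper_force: 58.7
[454.4  69.5 124.9] [ 3.1411e+00 -2.0000e-04  3.0439e+00] [-0.25  0.54  0.05  2.14 -0.06  0.47  1.32] [-0.2  0.  -1. ] 14.349108921685149
pin [([253.1, 311.4], 0.73)]
pin_tip []
fork_hole []
fork_mouth []
fence_shoulder [([255.7, 314.4], 0.67)]
scene pin [([211.0, 498.8], 0.93), ([317.8, 435.8], 0.65), ([263.3, 314.8], 0.4)]
scene pin_tip [([210.1, 453.6], 0.72), ([210.2, 327.4], 0.63), ([333.4, 488.7], 0.62)]
scene fork_hole [([254.3, 323.9], 0.73)]
side pin [([446.3, 451.8], 0.94), ([227.9, 378.5], 0.65), ([364.8, 248.2], 0.62)]
side pin_tip [([387.1, 434.9], 0.75), ([424.1, 240.5], 0.65), ([230.1, 336.1], 0.6)]
side fork_hole [([252.1, 322.6], 0.65)]
TCP fork frame -113.94904367494867 -0.19069439771722685
scene pred origin, tip, hole [[187.1, 341.2], [211.9, 329.2], [252.0, 325.6]]
side pred origin, tip, hole [[231.2, 379.6], [225.6, 337.6], [253.3, 324.6]]
wrist pred [[262.5, 307.0], [482.7, 308.3], [381.5, 310.4]]
```

Run:
```python
from h import *
import pickle
d=pickle.load(open("D1.pkl","rb"))
fk=np.array((567.9,57.6));c,sn=np.cos(-.098),np.sin(-.098)
T=np.array([454.4,69.4,124.9+19.2]);ax=np.array([c,sn,0])
lines={}
for n in d:
    im=d[n]["img"].astype(int);pr=proj(d[n],np.array([T-31*ax,T+59*ax,T-37*ax]))
    a,b=pr[0],pr[1];u=(b-a)/np.linalg.norm(b-a);nn=np.array([-u[1],u[0]])
    pts=[]
    for t in np.linspace(.45,.95,24):   # ahead of the fingers
        k=np.arange(-9,9.01,.25);q=a+(b-a)*t+k[:,None]*nn
        I=np.stack([cv2.remap(d[n]["img"][...,ch].astype(np.float32),q[:,1].astype(np.float32)[None],q[:,0].astype(np.float32)[None],1)[0] for ch in range(3)],1)
        sat=I.max(1)-I.min(1)
        m=sat<0.5*(np.percentile(sat,90)+sat.min())
        pts.append((t,k[m].mean() if m.any() else np.nan,m.sum()*.25))
    pts=np.array(pts);print(n,"len px",np.linalg.norm(b-a),"offset fit",np.round(pts[::3],2).tolist())
    red=(im[...,0]>80)&(im[...,1]<.4*im[...,0])&(im[...,2]<.4*im[...,0]);H,W=np.mgrid[:480,:640];red&=np.hypot(H-pr[2][0],W-pr[2][1])<25
    print("  head centroid",H[red].mean().round(1) if red.any() else None,W[red].mean().round(1) if red.any() else None,red.sum(),"pred",pr[2].round(1))
    x,y=int(pr[:,1].mean()),int(pr[:,0].mean());lines[n]=cv2.resize(d[n]["img"][y-50:y+70,x-50:x+50],(400,480),interpolation=2)
cv2.imwrite("pics/pinheld.png",np.hstack([lines["scene"],lines["side"]])[:,:,::-1])
```

```text
scene len px 27.598086415381633 offset fit [[0.45, -0.38, 15.5], [0.52, -0.62, 14.0], [0.58, -1.32, 10.25], [0.65, -0.75, 7.25], [0.71, -0.5, 6.75], [0.78, -0.38, 6.5], [0.84, -0.5, 6.75], [0.91, -0.38, 6.0]]
  head centroid 182.5 342.2 4 pred [185.6 342.3]
side len px 42.36295272592531 offset fit [[0.45, 2.72, 5.0], [0.52, -2.5, 13.25], [0.58, -0.12, 7.0], [0.65, 0.0, 7.75], [0.71, 0.25, 7.75], [0.78, 0.12, 8.0], [0.84, 0.12, 8.0], [0.91, 0.12, 7.5]]
  head centroid 230.8 382.2 60 pred [231.9 382.4]
```

View pics/pinheld.png

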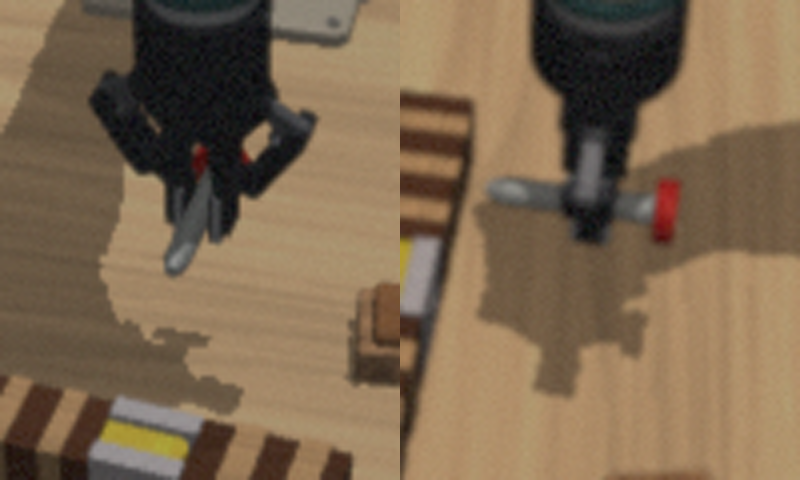

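The pin is held level and straight: it lies within 0.3 px of the predicted line in both views, with the head behind at side (231,382). Lowering to hole height and advancing.

```bash
python3 -m crank '[[[0,0,0.83,0],[0,0,0.83,0],[0,0,0.83,0],[0,0,0.83,0],[0,0,0.84,0],[0,0,0,0],[0,0,0,0]]]'
python3 -m crank '[[[-0.35,0,0,0],[-0.35,0,0,0],[-0.3,0,0,0],[-0.2,0,0,0],[-0.2,0,0,0],[-0.2,0,0,0],[0,0,0,0]]]'
python3 -m crank '[[[-0.1,0,0,0],[-0.1,0,0,0],[0,0,0,0]]]'
python3 -m crank '[[[-0.1,0,0,0],[-0.1,0,0,0],[0,0,0,0]]]'
```

```text
clock: 25.27
eef_pos: [455.3, 69.3, 29.0]
tool_rot: [-3.141, -0.007, 3.042]
force: [-0.7, 0.7, -2.8]
width: 14.2
gripper_force: 58.8
clock: 25.85
eef_pos: [485.9, 65.8, 28.0]
tool_rot: [-3.141, -0.025, 3.044]
force: [-13.7, 1.2, 0.3]
width: 14.0
gripper_force: 59.2
clock: 26.1
eef_pos: [486.5, 65.6, 27.3]
tool_rot: [-3.14, -0.033, 3.045]
force: [-19.7, 2.1, 0.6]
width: 13.8
gripper_force: 59.3
clock: 26.35
eef_pos: [487.7, 65.2, 26.5]
tool_rot: [-3.139, -0.04, 3.045]
force: [-24.8, 2.8, -1.0]
width: 14.3
gripper_force: 59.2
```

```bash
python3 -m crank '[[[0.25,0,0,0],[0.25,0,0,0],[0,0,0,0],[0,0,0,0]]]'
python3 -c "
from h import *
s=ctrl.read_state();print(np.round(s['qpos'],3),np.round(s['eef_pos'],1),np.round(s['tool_rot'],3),np.round(s['force'],1))"
python3 -m crank '[[[0,0,0.15,0],[0,0,0,0],[0,0,0,0]]]'
```

```text
clock: 26.68
eef_pos: [487.3, 65.8, 28.5]
tool_rot: [-3.141, -0.017, 3.044]
force: [-8.4, 1.2, -2.5]
width: 13.9
gripper_force: 59.0
[-0.257  0.76   0.103  2.087 -0.239  0.322  1.519] [487.3  65.8  28.5] [-3.141 -0.017  3.044] [-8.4  1.2 -2.5]
clock: 26.93
eef_pos: [487.9, 65.7, 24.7]
tool_rot: [-3.141, -0.016, 3.043]
force: [-8.2, 0.8, -1.8]
width: 13.9
gripper_force: 59.1
```

```bash
python3 -m crank '[[[0.3,0,0,0],[0.3,0,0,0],[0,0,0,0],[0,0,0,0]]]'
python3 -m crank '[[[0,0,0.14,0],[0,0,0,0],[0,0,0,0]]]'
python3 - <<'E'
from h import *
import pickle
s=ctrl.read_state();print(np.round(s['qpos'],3),np.round(s['eef_pos'],1),np.round(s['tool_rot'],3),np.round(s['force'],1))
d=cam("side");pickle.dump(d,open("s2.pkl","wb"))
c,sn=np.cos(-.098),np.sin(-.098);T=np.array(s["eef_pos"])+[0,0,19.2];ax=np.array([c,sn,0])
def seg(d,T):
    a,b=proj(d,np.array([T-31*ax,T+59*ax]));u=(b-a)/np.linalg.norm(b-a);nn=np.array([-u[1],u[0]]);pts=[]
    for t in list(np.linspace(.1,.2,3))+list(np.linspace(.6,1.05,10)):
        k=np.arange(-9,9.01,.25);q=(a+(b-a)*t+k[:,None]*nn).astype(np.float32)
        I=np.stack([cv2.remap(d["img"][...,ch].astype(np.float32),q[:,1][None],q[:,0][None],1)[0] for ch in range(3)],1)
        sat=I.max(1)-I.min(1);m=sat<0.5*(np.percentile(sat,90)+sat.min());pts.append((t,k[m].mean(),m.sum()*.25))
    print(a,b,np.round(pts,2).tolist())
seg(d,T)
seg(pickle.load(open("D1.pkl","rb"))["side"],np.array([454.4,69.4,144.1]))
E
```

```text
clock: 27.27
eef_pos: [478.5, 67.2, 25.9]
tool_rot: [3.141, -0.004, 3.043]
force: [0.4, -1.6, -1.5]
width: 14.1
gripper_force: 59.1
clock: 27.52
eef_pos: [478.3, 67.1, 21.8]
tool_rot: [3.141, -0.005, 3.043]
force: [0.0, 0.4, -2.3]
width: 14.2
gripper_force: 59.1
[-0.259  0.765  0.093  2.122 -0.253  0.27   1.525] [478.3  67.1  21.8] [ 3.141 -0.005  3.043] [ 0.   0.4 -2.3]
[259.00713246 365.67759734] [253.61037636 327.1145386 ] [[0.1, 0.12, 7.0], [0.15, -0.12, 7.0], [0.2, -0.12, 7.0], [0.6, -2.53, 11.0], [0.65, -0.5, 6.75], [0.7, -0.5, 6.75], [0.75, -0.5, 6.75], [0.8, -0.62, 7.0], [0.85, -0.5, 6.75], [0.9, -0.75, 6.25], [0.95, -0.75, 5.25], [1.0, -3.0, 12.25], [1.05, -2.12, 14.0]]
[231.52208184 379.60456962] [225.95501702 337.60900374] [[0.1, -0.5, 7.75], [0.15, -0.38, 7.0], [0.2, -0.38, 7.0], [0.6, -0.12, 7.5], [0.65, 0.12, 8.0], [0.7, 0.12, 8.0], [0.75, 0.12, 8.0], [0.8, 0.0, 7.75], [0.85, 0.12, 8.0], [0.9, 0.25, 7.75], [0.95, 0.25, 6.75], [1.0, 3.27, 10.25], [1.05, 5.88, 5.5]]
```

```bash
python3 -m crank '[[[0,0,0.06,0],[-0.16,0,0,0],[-0.16,0,0,0],[0,0,0,0]]]'
python3 -m crank '[[[-0.12,0,0,0],[-0.12,0,0,0],[0,0,0,0]]]'
python3 -m crank '[[[-0.12,0,0,0],[-0.12,0,0,0],[0,0,0,0]]]'
```

```text
clock: 27.9
eef_pos: [487.5, 66.3, 20.5]
tool_rot: [3.141, -0.003, 3.043]
force: [0.9, 0.4, -2.1]
width: 13.9
gripper_force: 59.1
clock: 28.15
eef_pos: [492.8, 65.7, 20.4]
tool_rot: [3.141, -0.004, 3.043]
force: [0.3, -0.4, -1.8]
width: 14.2
gripper_force: 59.1
clock: 28.4
eef_pos: [497.5, 64.4, 20.1]
tool_rot: [-3.141, -0.007, 3.042]
force: [-0.1, -1.8, -3.2]
width: 14.3
gripper_force: 58.8
```

```bash
python3 -m crank '[[[-0.12,0,0,0],[-0.12,0,0,0],[0,0,0,0]]]'
python3 -m crank '[[[-0.12,0,0,0],[-0.12,0,0,0],[0,0,0,0]]]'
```

```text
clock: 28.65
eef_pos: [504.3, 63.7, 20.1]
tool_rot: [-3.141, -0.005, 3.042]
force: [0.6, -4.3, -5.4]
width: 14.2
gripper_force: 58.7
clock: 28.9
eef_pos: [510.2, 63.2, 20.2]
tool_rot: [-3.141, -0.005, 3.042]
force: [-0.4, -5.0, -6.6]
width: 14.1
gripper_force: 58.7
```

```bash
python3 -m crank '[[[0,-0.04,0.03,0],[-0.12,0,0,0],[-0.12,0,0,0],[0,0,0,0]]]'
python3 -m crank '[[[-0.12,0,0,0],[-0.12,0,0,0],[0,0,0,0]]]'
```

```text
clock: 29.23
eef_pos: [517.0, 62.6, 19.7]
tool_rot: [3.141, -0.004, 3.043]
force: [-0.4, -3.4, -4.5]
width: 14.1
gripper_force: 58.9
clock: 29.48
eef_pos: [522.7, 62.0, 19.6]
tool_rot: [3.141, -0.004, 3.043]
force: [-0.1, -2.5, -4.1]
width: 14.3
gripper_force: 58.9
```

```bash
python3 -m crank '[[[0,-0.02,0.02,0],[-0.12,0,0,0],[-0.1,0,0,0],[0,0,0,0]]]'
python3 - <<'E'
from h import *
import pickle
d=cam("side");pickle.dump(d,open("s3.pkl","wb"));s=ctrl.read_state();print(np.round(s["force"],1),np.round(s["eef_pos"],1))
E
```

```text
clock: 29.82
eef_pos: [528.2, 61.3, 19.2]
tool_rot: [3.14, -0.004, 3.043]
force: [-0.1, -1.1, -2.7]
width: 14.3
gripper_force: 59.1
[ 0.1 -1.  -3. ] [527.9  61.3  19.1]
```

The pin tip is now in the far cheek with no axial force. I'll release, go up and back behind the head, shut the fingers, and push the head home.

```bash
python3 -m crank '[[[0,0,0,0],[0,0,0,0],[0,0,0,0],[0,0,0,0],[0,0,0,0]]]' -1
python3 -m crank '[[[0,0,-0.4,0],[0,0,-0.8,0],[0,0,-0.8,0],[0,0,-0.8,0],[0.75,0,0,0],[0.75,0,0,0],[0.75,0,0,0],[0.75,0,0,0],[0,0,0,0],[0,0,0,0]]]'
python3 -m crank '[[[0,0,0,0],[0,0,0,0],[0,0,0,0],[0,0,0,0],[0,0,0,0],[0,0,0,0],[0,0,0,0],[0,0,0,0]]]' 1
python3 look.py w11 pin fork_hole
python3 - <<'E'
from h import *
import pickle
d=pickle.load(open("w11.pkl","rb"));im=d["img"].astype(int)
red=(im[...,0]>80)&(im[...,1]<.4*im[...,0])&(im[...,2]<.4*im[...,0])
k,L,st,ce=cv2.connectedComponentsWithStats(red.astype(np.uint8))
for i in range(1,k):
    if st[i,4]>40:print(st[i],np.round(ce[i],1))
c,sn=np.cos(-.098),np.sin(-.098)
f=lambda X,Y,z:[567.9+c*X-sn*Y,57.6+sn*X+c*Y,z]
print("pred head back centre/underside",np.round(proj(d,np.array([f(-83,0,40),f(-71,0,40),f(-83,18,40),f(-83,-18,40),f(-83,0,58)])),0).tolist())
E
```

```text
clock: 30.28
eef_pos: [527.0, 61.0, 19.1]
tool_rot: [3.141, -0.005, 3.043]
force: [-0.4, -0.3, 0.6]
width: 73.6
gripper_force: 0.0
clock: 31.12
eef_pos: [452.3, 68.4, 90.1]
tool_rot: [3.141, -0.005, 3.043]
force: [0.7, -0.3, -0.8]
width: 85.6
gripper_force: 0.0
clock: 31.78
eef_pos: [452.7, 68.1, 89.3]
tool_rot: [3.141, -0.006, 3.043]
force: [0.4, 0.2, 0.1]
width: -0.3
gripper_force: 0.0
[452.7  68.1  89.3] [ 3.1411 -0.0057  3.043 ] [-0.31  0.61  0.15  2.16 -0.23  0.38  1.5 ] [ 0.6 -0.6 -0.3] -0.470559750391596
pin []
fork_hole [([422.7, 308.1], 0.7)]
pred head back centre/underside [[332.0, 312.0], [352.0, 312.0], [332.0, 347.0], [332.0, 277.0], [351.0, 312.0]]
```

```bash
cat > head.py <<'E'
from h import *
c,sn=np.cos(-.098),np.sin(-.098)
f=lambda X,Y,z:[567.9+c*X-sn*Y,57.6+sn*X+c*Y,z]
for n in("side","scene"):
    d=cam(n);im=d["img"].astype(int)
    red=(im[...,0]>80)&(im[...,1]<.4*im[...,0])&(im[...,2]<.4*im[...,0])
    k,L,st,ce=cv2.connectedComponentsWithStats(red.astype(np.uint8))
    p=proj(d,np.array([f(-77,0,40),f(-31,0,40),f(25,0,40)])).round(1)
    print(n,[(ce[i][::-1].round(1).tolist(),int(st[i,4]),st[i,:4].tolist()) for i in range(1,k) if st[i,4]>8 and np.hypot(*(ce[i][::-1]-p[0]))<60],"pred head at -77 / seated -31 / far face",p.tolist())
s=ctrl.read_state();q=np.array(s["eef_pos"])-[567.9,57.6,0];print("TCP fork",round(q[0]*c+q[1]*sn,1),round(-q[0]*sn+q[1]*c,1),round(q[2],1),np.round(s["force"],1),np.round(s["tool_rot"],3))
E
python3 head.py
```

```text
side [([259.2, 347.4], 45, [345, 253, 6, 13])] pred head at -77 / seated -31 / far face [[256.4, 346.7], [253.6, 327.2], [250.3, 303.6]]
scene [([236.7, 334.8], 50, [328, 233, 12, 12])] pred head at -77 / seated -31 / far face [[237.0, 332.5], [250.3, 326.5], [267.3, 318.7]]
TCP fork -115.7 -0.8 89.4 [ 0.4  0.3 -0.5] [ 3.141 -0.006  3.043]
```

```bash
python3 -m crank '[[[0,0.02,0.7,0],[0,0,0.7,0],[0,0,0.7,0],[0,0,0.15,0],[0,0,0,0],[0,0,0,0]]]'
python3 -m crank '[[[-0.2,0,0,0],[-0.2,0,0,0],[-0.2,0,0,0],[-0.2,0,0,0],[0,0,0,0]]]'
python3 -m crank '[[[-0.15,0,0,0],[-0.15,0,0,0],[0,0,0,0]]]'
python3 -m crank '[[[-0.15,0,0,0],[-0.15,0,0,0],[0,0,0,0]]]'
```

```text
clock: 32.53
eef_pos: [452.5, 68.6, 33.4]
tool_rot: [3.141, -0.006, 3.043]
force: [0.1, 0.1, 0.4]
width: -0.1
gripper_force: 0.0
clock: 32.95
eef_pos: [470.0, 66.8, 33.0]
tool_rot: [3.141, -0.011, 3.043]
force: [-5.8, 1.1, 3.4]
width: 0.1
gripper_force: 2.5
clock: 33.2
eef_pos: [470.7, 66.3, 32.3]
tool_rot: [-3.141, -0.024, 3.044]
force: [-13.9, 1.8, 7.8]
width: 0.4
gripper_force: 7.3
clock: 33.45
eef_pos: [470.9, 65.9, 31.5]
tool_rot: [-3.14, -0.038, 3.045]
force: [-24.5, 2.5, 12.8]
width: 0.1
gripper_force: 12.4
```

The pin jams at the taper because it sagged on release. I'll back off, regrip the shank closer to the head, level it, and drive it farther.

```bash
python3 -m crank '[[[0.35,0,0,0],[0.35,0,0,0],[0.35,0,0,0],[0.35,0,0,0],[0,0,-0.8,0],[0,0,-0.8,0],[0,0,-0.8,0],[0,0,0,0],[0,0,0,0]]]'
python3 -m crank '[[[0,0,0,0],[0,0,0,0],[0,0,0,0],[0,0,0,0],[0,0,0,0],[0,0,0,0],[0,0,0,0],[0,0,0,0]]]' -1
python3 head.py
```

```text
clock: 34.2
eef_pos: [454.1, 68.9, 94.1]
tool_rot: [3.14, -0.002, 3.043]
force: [-0.8, 0.1, -0.2]
width: 0.0
gripper_force: 0.0
clock: 34.87
eef_pos: [452.7, 68.6, 93.0]
tool_rot: [3.141, -0.006, 3.043]
force: [-1.0, 0.7, -0.8]
width: 85.5
gripper_force: 0.0
side [([258.0, 346.5], 50, [344, 252, 6, 13])] pred head at -77 / seated -31 / far face [[256.4, 346.7], [253.6, 327.2], [250.3, 303.6]]
scene [([236.3, 333.7], 53, [327, 233, 13, 10])] pred head at -77 / seated -31 / far face [[237.0, 332.5], [250.3, 326.5], [267.3, 318.7]]
TCP fork -115.7 -0.3 93.1 [-0.4 -0.3  0.1] [ 3.141 -0.006  3.043]
```

```bash
python3 -m crank '[[[-0.82,0,0,0],[-0.82,0,0,0],[-0.82,0,0,0],[0,0,0.74,0],[0,0,0.74,0],[0,0,0.74,0],[0,0,0.74,0],[0,0,0,0],[0,0,0,0]]]'
python3 -m crank '[[[0,0,0,0],[0,0,0,0],[0,0,0,0],[0,0,0,0],[0,0,0,0],[0,0,0,0],[0,0,0,0],[0,0,0,0],[0,0,0,0],[0,0,0,0]]]' 1
python3 -c "import head"
```

```text
clock: 35.72
eef_pos: [512.8, 62.5, 18.2]
tool_rot: [3.141, -0.008, 3.043]
force: [0.1, -0.5, 0.2]
width: 85.2
gripper_force: 0.0
clock: 36.55
eef_pos: [513.5, 62.4, 18.9]
tool_rot: [3.141, -0.006, 3.043]
force: [-2.3, -1.1, 3.9]
width: 13.6
gripper_force: 58.4
side [([258.6, 346.3], 47, [344, 253, 6, 13])] pred head at -77 / seated -31 / far face [[256.4, 346.7], [253.6, 327.2], [250.3, 303.6]]
scene [] pred head at -77 / seated -31 / far face [[237.0, 332.5], [250.3, 326.5], [267.3, 318.7]]
TCP fork -54.6 -0.5 18.9 [-1.2 -1.3  4.8] [ 3.141 -0.006  3.043]
```

```bash
python3 -m crank '[[[0,0,-0.06,0],[0,0,0,0],[0,0,0,0]]]'
python3 -m crank '[[[-0.12,0,0,0],[0,0,0,0]]]'
python3 -m crank '[[[-0.12,0,0,0],[0,0,0,0]]]'
```

```text
clock: 36.9
eef_pos: [513.2, 62.6, 19.8]
tool_rot: [3.141, -0.006, 3.043]
force: [-0.9, -1.1, -2.8]
width: 13.7
gripper_force: 58.4
clock: 37.07
eef_pos: [515.5, 62.2, 19.9]
tool_rot: [3.142, -0.008, 3.043]
force: [-2.8, -1.3, 1.7]
width: 13.9
gripper_force: 58.7
clock: 37.23
eef_pos: [516.3, 62.1, 19.9]
tool_rot: [3.142, -0.013, 3.043]
force: [-6.7, -0.2, 3.2]
width: 14.0
gripper_force: 59.2
```

```bash
python3 -m crank '[[[0,0,-0.08,0],[0,0,0,0]]]'
python3 -m crank '[[[-0.04,0,-0.04,0],[0,0,0,0],[0,0,0,0]]]'
```

```text
clock: 37.4
eef_pos: [518.2, 62.2, 21.7]
tool_rot: [3.141, -0.008, 3.043]
force: [-3.4, -1.6, -6.1]
width: 13.8
gripper_force: 58.5
clock: 37.65
eef_pos: [521.1, 61.9, 23.0]
tool_rot: [3.141, -0.005, 3.043]
force: [-1.2, -1.8, -7.4]
width: 14.4
gripper_force: 58.5
```

Lifting the grip freed it. Continuing.

```bash
python3 -m crank '[[[-0.12,0,0,0],[0,0,0,0]]]'
python3 -m crank '[[[-0.12,0,0,0],[0,0,0,0]]]'
python3 -m crank '[[[-0.12,0,0,0],[0,0,0,0]]]'
python3 -c "import head"
```

```text
clock: 37.82
eef_pos: [524.6, 61.6, 23.1]
tool_rot: [3.141, -0.004, 3.043]
force: [-0.8, -0.8, -7.7]
width: 13.7
gripper_force: 58.5
clock: 37.98
eef_pos: [527.7, 61.1, 23.3]
tool_rot: [3.141, -0.004, 3.043]
force: [-0.4, -1.5, -6.3]
width: 14.1
gripper_force: 58.5
clock: 38.15
eef_pos: [530.0, 60.8, 23.3]
tool_rot: [3.141, -0.005, 3.043]
force: [-1.9, -1.8, -5.9]
width: 14.1
gripper_force: 58.6
side [([255.9, 339.7], 48, [337, 250, 6, 13])] pred head at -77 / seated -31 / far face [[256.4, 346.7], [253.6, 327.2], [250.3, 303.6]]
scene [] pred head at -77 / seated -31 / far face [[237.0, 332.5], [250.3, 326.5], [267.3, 318.7]]
TCP fork -38.1 -0.6 23.3 [-0.9 -2.2 -5.9] [ 3.141 -0.005  3.043]
```

```bash
python3 -m crank '[[[0,0,0,0],[0,0,0,0],[0,0,0,0],[0,0,0,0],[0,0,0,0]]]' -1
python3 -m crank '[[[0,0,-0.4,0],[0,0,-0.8,0],[0,0,-0.8,0],[0,0,-0.8,0],[0.8,0,0,0],[0.8,0,0,0],[0.76,0,0,0],[0,0,0,0]]]'
python3 -m crank '[[[0,0,0,0],[0,0,0,0],[0,0,0,0],[0,0,0,0],[0,0,0,0],[0,0,0,0],[0,0,0,0],[0,0,0,0]]]' 1
python3 -c "import head"
```

```text
clock: 38.67
eef_pos: [530.3, 61.4, 23.6]
tool_rot: [3.14, -0.004, 3.043]
force: [-0.2, -0.3, 0.2]
width: 73.6
gripper_force: 0.0
clock: 39.33
eef_pos: [466.5, 67.2, 94.2]
tool_rot: [3.141, -0.011, 3.044]
force: [-1.0, -0.1, 0.3]
width: 85.6
gripper_force: 0.0
clock: 40.0
eef_pos: [471.2, 66.8, 93.4]
tool_rot: [3.141, -0.006, 3.043]
force: [-0.5, 0.2, -0.2]
width: 0.0
gripper_force: 0.0
side [([255.9, 340.0], 49, [338, 250, 5, 13])] pred head at -77 / seated -31 / far face [[256.4, 346.7], [253.6, 327.2], [250.3, 303.6]]
scene [([238.6, 331.3], 39, [325, 236, 12, 8])] pred head at -77 / seated -31 / far face [[237.0, 332.5], [250.3, 326.5], [267.3, 318.7]]
TCP fork -97.2 -0.3 93.5 [-0.1 -0.5 -0.3] [ 3.141 -0.006  3.043]
```

```bash
python3 -m crank '[[[0,0,0.8,0],[0,0,0.8,0],[0,0,0.8,0],[0,0,0.2,0],[0,0,0,0],[-0.2,0,0,0],[-0.2,0,0,0],[0,0,0,0]]]'
python3 -m crank '[[[-0.12,0,0,0],[-0.12,0,0,0],[-0.12,0,0,0],[0,0,0,0]]]'
python3 -m crank '[[[-0.12,0,0,0],[-0.12,0,0,0],[0,0,0,0]]]'
```

```text
clock: 40.77
eef_pos: [483.5, 65.8, 29.6]
tool_rot: [3.14, -0.001, 3.043]
force: [0.3, 0.4, 0.5]
width: -0.2
gripper_force: 0.0
clock: 41.1
eef_pos: [490.6, 65.0, 28.6]
tool_rot: [3.141, -0.004, 3.043]
force: [0.2, -0.2, -1.1]
width: -0.0
gripper_force: 0.0
clock: 41.35
eef_pos: [496.5, 64.3, 28.3]
tool_rot: [3.141, -0.005, 3.043]
force: [-0.4, -0.2, 0.1]
width: 0.5
gripper_force: 0.0
```

```bash
python3 -m crank '[[[-0.12,0,0,0],[-0.12,0,0,0],[-0.12,0,0,0],[0,0,0,0]]]'
python3 -m crank '[[[-0.12,0,0,0],[-0.12,0,0,0],[0,0,0,0]]]'
python3 -c "import head"
```

```text
clock: 41.68
eef_pos: [505.8, 63.4, 28.3]
tool_rot: [3.141, -0.004, 3.043]
force: [-0.3, 0.3, -0.0]
width: -0.2
gripper_force: 0.0
clock: 41.93
eef_pos: [511.6, 62.8, 28.3]
tool_rot: [3.141, -0.004, 3.043]
force: [0.3, 0.4, -1.0]
width: -0.0
gripper_force: 0.0
side [] pred head at -77 / seated -31 / far face [[256.4, 346.7], [253.6, 327.2], [250.3, 303.6]]
scene [([243.1, 327.2], 16, [324, 242, 8, 3])] pred head at -77 / seated -31 / far face [[237.0, 332.5], [250.3, 326.5], [267.3, 318.7]]
TCP fork -57.1 -0.3 28.3 [-0.1 -0.3  0.4] [ 3.141 -0.005  3.043]
```

```bash
python3 -m crank '[[[-0.1,0,0,0],[-0.1,0,0,0],[0,0,0,0]]]'
python3 -m crank '[[[-0.08,0,0,0],[0,0,0,0]]]'
python3 -m crank '[[[-0.08,0,0,0],[0,0,0,0]]]'
```

```text
clock: 42.28
eef_pos: [516.3, 62.3, 28.3]
tool_rot: [3.141, -0.005, 3.043]
force: [-0.2, 0.3, 0.0]
width: -0.1
gripper_force: 0.0
clock: 42.45
eef_pos: [518.0, 62.2, 28.2]
tool_rot: [3.141, -0.005, 3.043]
force: [0.6, 0.1, 0.2]
width: 0.1
gripper_force: 0.1
clock: 42.62
eef_pos: [520.0, 62.0, 28.2]
tool_rot: [3.141, -0.005, 3.043]
force: [-0.0, 0.1, -0.5]
width: 0.2
gripper_force: 0.2
```

```bash
python3 -m crank '[[[-0.08,0,0,0],[0,0,0,0]]]'
python3 -m crank '[[[-0.08,0,0,0],[0,0,0,0]]]'
python3 -m crank '[[[-0.06,0,0,0],[0,0,0,0]]]'
python3 -c "import head"
```

```text
clock: 42.78
eef_pos: [520.2, 62.0, 28.0]
tool_rot: [3.141, -0.009, 3.043]
force: [-4.2, 0.3, 2.4]
width: 0.0
gripper_force: 1.8
clock: 42.95
eef_pos: [520.1, 62.0, 27.8]
tool_rot: [3.141, -0.013, 3.043]
force: [-7.4, 0.5, 3.9]
width: -0.0
gripper_force: 3.5
clock: 43.12
eef_pos: [520.1, 61.9, 27.6]
tool_rot: [3.141, -0.015, 3.044]
force: [-9.6, 1.0, 4.8]
width: -0.3
gripper_force: 4.7
side [] pred head at -77 / seated -31 / far face [[256.4, 346.7], [253.6, 327.2], [250.3, 303.6]]
scene [] pred head at -77 / seated -31 / far face [[237.0, 332.5], [250.3, 326.5], [267.3, 318.7]]
TCP fork -48.0 -0.3 27.6 [-9.   0.4  4.2] [ 3.141 -0.015  3.044]
```

```bash
python3 -m crank '[[[-0.1,0,0,0],[-0.1,0,0,0],[0,0,0,0]]]'
python3 -m crank '[[[0.3,0,0,0],[0.4,0,0,0],[0.4,0,0,0],[0.4,0,0,0],[0,0,-0.6,0],[0,0,-1,0],[0,0,-1,0],[0,0,-1,0],[0,0,-1,0],[0,0,0,0],[0,0,0,0]]]'
python3 look.py w12 pin fork_hole fence_shoulder
python3 - <<'E'
import head
from h import *
import pickle
d=pickle.load(open("w12.pkl","rb"));im=d["img"].astype(int)
red=(im[...,0]>80)&(im[...,1]<.4*im[...,0])&(im[...,2]<.4*im[...,0])
k,L,st,ce=cv2.connectedComponentsWithStats(red.astype(np.uint8))
print([(st[i].tolist(),ce[i][::-1].round(1).tolist()) for i in range(1,k) if st[i,4]>30])
f=head.f
print(np.round(proj(d,np.array([f(-25,0,65),f(-25,18,40),f(-25,-18,40),f(-37,18,40),f(-37,-18,40),f(-37,0,58),f(-25,0,58)])),1).tolist())
a=d["img"];cv2.imwrite("pics/w12.png",a[:,:,::-1])
E
```

```text
clock: 43.47
eef_pos: [519.9, 61.9, 26.9]
tool_rot: [-3.141, -0.026, 3.044]
force: [-16.9, 1.9, 8.4]
width: 0.1
gripper_force: 8.6
clock: 44.38
eef_pos: [495.4, 64.8, 144.9]
tool_rot: [3.14, -0.0, 3.043]
force: [-0.8, 0.3, 0.1]
width: -0.1
gripper_force: 0.0
[494.3  64.7 143.8] [ 3.1404 -0.0032  3.0431] [-0.35  0.56  0.24  2.02 -0.23  0.59  1.52] [-0.2  0.1  0.7] -0.11149164564982804
pin [([308.2, 310.6], 0.93)]
fork_hole []
fence_shoulder []
side [([252.6, 326.2], 63, [324, 246, 6, 14])] pred head at -77 / seated -31 / far face [[256.4, 346.7], [253.6, 327.2], [250.3, 303.6]]
scene [] pred head at -77 / seated -31 / far face [[237.0, 332.5], [250.3, 326.5], [267.3, 318.7]]
TCP fork -75.3 -0.5 142.4 [ 0.3  0.3 -0.1] [-3.142 -0.007  3.043]
[([284, 282, 54, 28, 852], [292.9, 309.3]), ([632, 390, 8, 23, 97], [400.6, 636.5])]
[[328.2, 310.6], [309.2, 338.1], [309.3, 283.2], [292.5, 338.5], [292.5, 282.8], [304.9, 310.5], [322.6, 310.6]]
```

```bash
python3 -m crank '[[[0.3,0,-0.9,0],[0.3,0,-0.9,0],[0.3,0,-0.9,0],[0.3,0,-0.9,0],[0,0,0,0],[0,0,0,0]]]' -1
python3 look.py w13 pin fork_mouth fence_shoulder fence
python3 - <<'E'
from edge import *
import pickle
d=pickle.load(open("w13.pkl","rb"));fk=np.array([567.9,57.6,-.098])
def rep(n,ys,xs,z):
    for X in xs:
        A,B=local(fk,[(X,ys[0]),(X,ys[1])])
        try:c,u,k=edges(d,A,B,z)
        except Exception: print(n,X,"fail");continue
        R=np.array([[np.cos(fk[2]),np.sin(fk[2])],[-np.sin(fk[2]),np.cos(fk[2])]]);q=R@(c-fk[:2]);v=R@u
        print(n,X,"lat at mouth:",round(q[0]+(-22-q[1])*v[0]/v[1],2),"yaw",round(np.arctan2(u[1],u[0])-np.pi/2,4),k)
rep("body",(-135,-30),(-25,25),60);rep("cheek",(-20,30),(25,),65)
f=lambda X,Y,z:np.r_[local(fk,[(X,Y)])[0],z]
# luminance profile along fence y, across the joint, on near cheek top and far cheek top
for X in(-18,18):
    k=np.arange(-32,-10,1.);q=proj(d,np.array([f(X,y,62) for y in k])).astype(np.float32)
    print(X,[d["img"][int(round(a)),int(round(b))].tolist() for a,b in q])
# head edge profile on top generatrix
q=proj(d,np.array([f(x,0,58) for x in np.arange(-45,-15,2)]));print("head",[(x,d["img"][int(round(a)),int(round(b))].tolist()) for x,(a,b) in zip(np.arange(-45,-15,2),q)])
print(q[0],q[-1])
E
```

```text
clock: 45.18
eef_pos: [464.4, 67.6, 234.0]
tool_rot: [3.14, -0.004, 3.043]
force: [-0.1, 0.2, -0.1]
width: 72.2
gripper_force: 0.0
[463.9  67.5 233.1] [ 3.141  -0.0058  3.0432] [-0.42  0.39  0.3   2.   -0.16  0.78  1.45] [-0.2 -0.8 -0.8] 78.9291432496631
pin [([376.8, 591.0], 0.78), ([294.5, 312.0], 0.59)]
fork_mouth [([311.8, 288.7], 0.77)]
fence_shoulder [([318.7, 287.5], 0.68), ([306.2, 312.9], 0.63)]
fence [([304.2, 228.8], 0.75)]
body -25 lat at mouth: -24.71 yaw -0.1027 43
body 25 lat at mouth: 23.59 yaw -0.0674 21
cheek 25 lat at mouth: 24.19 yaw -0.0972 60
-18 [[107, 57, 32], [109, 60, 34], [107, 59, 32], [108, 58, 33], [107, 56, 32], [107, 58, 34], [107, 56, 33], [108, 57, 32], [103, 55, 31], [94, 50, 28], [180, 163, 155], [234, 228, 224], [233, 228, 223], [232, 226, 220], [229, 222, 216], [229, 221, 216], [228, 221, 215], [228, 222, 216], [234, 228, 225], [235, 229, 227], [234, 229, 225], [232, 227, 222]]
18 [[91, 48, 28], [92, 49, 29], [92, 48, 28], [90, 47, 27], [91, 48, 28], [90, 46, 27], [91, 46, 27], [90, 47, 27], [89, 46, 28], [83, 54, 40], [169, 157, 151], [234, 229, 225], [233, 228, 224], [234, 228, 225], [229, 221, 216], [227, 219, 214], [228, 221, 216], [227, 219, 213], [229, 221, 216], [232, 225, 222], [233, 228, 224], [231, 226, 220]]
head [(np.int64(-45), [80, 11, 11]), (np.int64(-43), [82, 11, 8]), (np.int64(-41), [85, 11, 8]), (np.int64(-39), [93, 7, 7]), (np.int64(-37), [236, 49, 42]), (np.int64(-35), [231, 41, 34]), (np.int64(-33), [229, 36, 31]), (np.int64(-31), [228, 36, 29]), (np.int64(-29), [225, 29, 26]), (np.int64(-27), [176, 54, 51]), (np.int64(-25), [85, 80, 78]), (np.int64(-23), [85, 81, 78]), (np.int64(-21), [234, 228, 224]), (np.int64(-19), [233, 227, 223]), (np.int64(-17), [232, 226, 222])]
[283.28656369 311.33049609] [313.82029284 311.38547646]
```

The checks agree: the shoulder meets the cheeks on both sides with no gap, and the axes are parallel. The head stopped hard at its predicted seat. The robot is clear, so I'm handing in.

```bash
python3 -c "
from cell import ctrl
print(ctrl.finish_job())"
```

```text
the job is handed in; nothing more can be done
None
```

The job is handed in at about 45 s: the fence half butts flush and straight in the fork, and the smallest pin is pushed through until its head stopped hard against the near cheek (17 N), with no bystander approached.

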